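Fit the snap ring over the axle and hold it open at the groove

ROBOT

A 6-joint arm with a two-finger parallel gripper is mounted at the origin on a cart in front of the work surface, level with it; the furniture and walls round the work are solid. World frame = base frame: x ahead of the robot, y to its left, z up, the work surface at z = 0. Lengths are in m, angles in rad, forces in N, time in s.
With the tool pointing down it reaches from about 0.35 to 0.975 m from the base axis. Payload 4.9 kg.
Tool frame: the origin (TCP) lies at the very end of the fingers, on their centre line; the grasp point (between the pads) lies 19 mm behind it; z points along the fingers, y is the line along which they close (so a half turn about z gives the same grasp; the last joint's range is limited). The gripper opens to 85 mm and grips with 20 to 120 N. Pads are 22 mm wide; open, the fingers measure 114 mm over their backs; the gripper's body (76 mm by 85 mm) begins 54 mm behind the grasp point. The pads swing forward as they close: fully open they stand 13 mm farther back than shut.
Start: joints at [1.13, 0.053, 1.613, -0, 1.476, -0.119], TCP at [0.198, 0.593, 0.231] pointing down, gripper open.
Joint ranges: [-3.01, 3.01], [-1.01, 2.22], [0.06, 2.58], [-1.02, 4.17], [0.09, 2.62], [-3.14, 3.14]. Speed limits (rad/s): [2.57, 2.57, 3.14, 3.14, 3.14, 3.14].

INTERFACE

Orientations are given as a unit quaternion [w, x, y, z].
In Python, from plant import state, optics, ticket, nets gives the robot as it stands. The module is installed in compiled form; this text tells all that it offers.
- The arm moves only by the shell command python3 -m inch 'ROWS' [OPENING]. ROWS is JSON, a list of rows, each an object of numbers: "dx", "dy", "dz": the shift along the tool's x, y, z as a fraction of full scale; "rx", "ry", "rz": the turn, a rotation vector about the tool's x, y, z as a fraction of full scale. In form: [{"dx": .., "dy": .., "dz": .., "rx": .., "ry": .., "rz": ..}, ...]. A call has 1 to 5 rows; each row is the pose to reach, as a shift and turn from the pose commanded when the call began, along the tool's axes at that moment; what a row does not reach only later rows make up. Full scale, the value 1, is 0.8 m for a shift and 1.5 rad for a turn. A row lasts 1/10 s, in which the tool goes at most 50 mm and 8.59 degrees, less where a joint would pass 70% of its speed; a pose out of reach is approached as far as the arm can. A call with a number of a shift or a turn outside -1 to 1 is refused whole. A call with a gripper value outside its range is refused whole. OPENING is the opening, from -1 (shut) to 1 (fully open), set as the call begins (- or left out, the last holds). The fingers move at their own pace and stop on an object; the grip force is fixed at half the most. Time passes only in rows, so rows that repeat a pose let the fingers close. It gives the time, the measured TCP pose, the force, the opening and the grip force at its end, in the units of the state.
- state(): the state, without advancing time (a new reading comes with each control period).
- optics.grab_frame(name): name is "scene" or "top" or "wrist"; returns the picture (400x640x3 uint8, red, green, blue); there is no depth.
- optics.camera_info(name): a dict with "fx", "fy", "cx", "cy" (pixels), "k1" (the pictures are not rectified: a ray, as slopes to the right and down, at radius r is drawn at 1 + k1 r^2 times it, then the intrinsics apply), "R" (3x3) and "t" (3): a world point X has camera coordinates R X + t. Camera axes: x right, y down, z forward; pixel columns grow to the right and rows downward; lengths in m; the calibration is good to about 2 mm. A picture is of the moment at which its call begins: read the wrist's pose just before it. camera_info takes no time and is no camera call; for the wrist camera it gives the pose at the moment of the call.
- ticket.job_done(): hands the job in; it is judged then, once.
Trained networks look in the newest picture that a camera, given by its name, has taken for a name from the list of things; names that differ only in an ending like _2 or _b are one class to them, and where a whole thing is asked for, a point or a joint stands for the part that bears it (a point fixed in the world has none). Each returns a list of dicts, best first, with "confidence" (0 to 1); they miss things now and then, are a little off and sometimes report something else, mostly with a low value. They report only what shows in the picture. A call takes as long as a camera call.
- nets.boxes_of(camera, name): "bbox" ([centre column, centre row, width, height] in pixels, round what is visible of it).
- nets.outline_of(camera, name): "pixels" (400x640 bool, what is visible of it) and "bbox" ([centre column, centre row, width, height] in pixels, round what is visible of it).
The state is a dict: "time": time; "joint_pos": joint angles; "joint_vel": joint speeds; "joint_efforts": joint torques, N m; "tool_pos": TCP position; "tool_rot": TCP orientation; "contact_force": force on the tool from outside, world axes, zero at the start; "ft_torque": the same for the moment, N m; "gripper_width": opening from 0.0 (shut) to 1.0 (fully open); "grasp_force": force on a finger pad.
Only numpy, scipy, OpenCV 4.12 (cv2) and the standard library are available. Lean on these libraries where they do the work, as an engineer would, in place of code of your own. Each camera call takes 0.05 s, during which the arm holds its last target. There are 200 camera calls.

TASK

Slide the steel axle stub along the mat, without lifting it, from the white circle into the middle of the green circle. Then take the red-handled ring pliers from their wooden stand, squeeze the handles fully so that the brass snap ring opens, and lower the open ring over the head of the axle until it is level with the groove. Finish there, still holding the pliers squeezed with the ring open round the groove and without pressing down hard; leave the other things on the table alone.

Things in the scene. Friction and masses are not known exactly. Their poses are not given: they have to be found in the camera images.
- axle_head (a point): Centre of the axle stub's steel head, where it can be gripped from above, any way round: 62 mm above the stub's underside, 12 mm below its top. The head is 24 mm across, from 50 to 74 mm above the underside, with a chamfered top. z up.
- axle_groove (a point): Mid-height of the groove, on the axle's axis, 44 mm above the stub's underside (18 mm below axle_head). Groove 18 mm across, from 38 to 50 mm up, with the wider brass shoulder below it and the steel head above it. z up the axis.
- axle: The whole axle stub, one loose turned part of about 0.6 kg, 74 mm high, standing on the mat; origin under its centre. From the bottom: dark foot disc 72 mm across (0-10 mm up), aluminium pulley 54 mm across (10-29 mm), brass shoulder 40 mm across (29-38 mm), groove, head.
- white_circle: White painted circle with a cross at its centre, 92 mm across, on the fixed flat black mat (130 x 270 x 3 mm): where the axle stub starts. Origin at its centre on the mat's surface, 3 mm above the table. The two circles lie 130 mm apart along the mat and may be swapped.
- green_circle: Green painted circle with a cross at its centre, 92 mm across, on the same mat: where the axle stub has to stand. Origin at its centre on the mat's surface.
- stand: Fixed wooden stand, origin at table level under the pliers' pivot. Two upright cheeks (44 mm long in x, 10 mm thick, inner faces 26 mm either side of the middle in y) carry the pliers' cross plate at 84 mm height; horns on them reach 90 mm. Lift the pliers straight up 100 mm to clear it. Right of the robot, off the table, a glass case rises to 390 mm: start by going up clear of it.
- pliers: The whole upright ring pliers with the snap ring (loose, 0.22 kg), starting in the stand, aligned with it. Origin on the pivot, 90 mm above the table at the start. z up, y from handle to handle, x level. Cross plate 68 mm long in y at the pivot. The ring hangs 60 mm below, on the -x side.
- pliers_grip (a point): Point midway between the red handles, 52 mm above the pivot; close the fingers along the pliers' y here. Each handle is 12 mm wide in x and reaches 25 mm below and above this point. Outer faces here 56 mm apart when free (65 mm at the top ends), 40 mm apart and parallel when squeezed. Squeezing takes about 8 N a side, up to a firm stop.
- ring_center (a point): Centre of the brass wire snap ring on the pliers' tips, 112 mm below pliers_grip and 22 mm towards the pliers' -x; fixed relative to the pliers, same axes. Wire 4.4 mm thick, ring level. Squeezed fully, its opening is round, 31 mm across; when free it is too narrow for the axle head.
- pliers_l (a joint): Angle of one red handle: 0 free (ring closed) to 0.16 rad squeezed fully (ring fully open). The other handle moves with it. A spring closes it when released.
- glue_bottle: White glue bottle with red spout, 34 mm across, 86 mm tall, loose; bystander. Origin under its centre.
- needle_stand: Round cork stand with upright needles, 40 mm across, 46 mm tall, loose; bystander. Origin under its centre.
- vial: Corked glass vial, 19 mm across, 48 mm tall, loose; bystander. Origin under its centre.

How it is judged:
On the way, in this order (a step that is already met when the one before it is completed fails the run):
1. the axle stub stands in the middle of the green circle (horizontal distance between axle_head and green_circle below 0.01 m and angle between axle_head's own z axis and vertical below 0.05 rad), for 0.2 s.
2. the pliers are squeezed, ring open, lifted clear above the axle head (value of joint pliers_l above 0.12 rad and height (world z) of ring_center above 0.08 m and horizontal distance between ring_center and axle_head below 0.03 m), for 0.1 s.
At the end, for the whole second after the job is handed in: Fingers hold the squeezed pliers (joint over 0.12 rad) off the stand; ring centre within 6 mm of the axle's axis and 5.5 mm of the groove's mid-height, level within 0.15 rad, still, pressing under 15 N; axle upright within 12 mm of the green circle's centre (value of joint pliers_l above 0.12 rad and horizontal distance between ring_center and axle_groove below 0.006 m and z of ring_center in the frame of axle_groove between -0.0055 and 0.0055 m and angle between ring_center's own z axis and vertical below 0.15 rad and contact force between the fingers and pliers above 2 N and contact force between pliers and axle below 15 N and contact force between pliers and stand below 0.1 N and horizontal distance between axle_head and green_circle below 0.012 m and angle between axle_head's own z axis and vertical below 0.05 rad and linear speed of pliers below 0.02 m/s); the arm keeps its last pose, push and grip.
It fails at once if the axle stub is lifted more than 8 mm off the mat (height (world z) of axle above 0.011 m).
It fails at once if the axle stub is tipped (angle between axle_head's own z axis and vertical above 0.3 rad).
It fails at once if the glue bottle is disturbed (distance of glue_bottle from where it was at the start of the episode above 0.03 m).
It fails at once if the needle stand is disturbed (distance of needle_stand from where it was at the start of the episode above 0.03 m).
It fails at once if the vial is disturbed (distance of vial from where it was at the start of the episode above 0.03 m).
It also fails if it takes over 67 s, if anything falls off the work surface, if the arm or the gripper's body presses on something with over 40 N, if the wrist force passes 120 N, or if a joint passes its speed limit or range.

## Working session

There is one attempt and no reset: what is moved stays moved. The work goes in short steps, Python scripts to look and compute and a shell command to move; the robot and the scene stay as the last step left them, time stands still between calls to the robot, and variables do not carry over. Pictures are saved under pics/ and viewed, at most 10 in all, crops included, and the job is handed in when it is done.

```bash
mkdir -p pics; cat > h.py <<'E'
import numpy as np, cv2
from scipy.spatial.transform import Rotation as Rn
from plant import state, optics, ticket, nets
def ray(cam,u,v):
    c=optics.camera_info(cam); x=(u-c['cx'])/c['fx']; y=(v-c['cy'])/c['fy']
    a,b=x,y
    for _ in range(20):
        s=1+c['k1']*(a*a+b*b); a,b=x/s,y/s
    R=np.array(c['R']); t=np.array(c['t'])
    return -R.T@t, R.T@np.array([a,b,1])
def at_z(cam,u,v,z):
    o,d=ray(cam,u,v); return o+d*(z-o[2])/d[2]
def proj(cam,X):
    c=optics.camera_info(cam); p=np.array(c['R'])@np.array(X)+np.array(c['t']); a,b=p[:2]/p[2]
    s=1+c['k1']*(a*a+b*b); return np.array([c['fx']*a*s+c['cx'],c['fy']*b*s+c['cy']])
def save(cam,name):
    im=optics.grab_frame(cam); cv2.imwrite('pics/'+name+'.png',im[:,:,::-1]); return im
def mv(target):  # world shift -> tool fractions from current measured pose
    s=state(); w,x,y,z=s['tool_rot']; R=Rn.from_quat([x,y,z,w])
    return R.inv().apply(np.array(target)-s['tool_pos'])/0.8
E
python3 - <<'E'
from h import *
np.set_printoptions(precision=4,suppress=True)
s=state(); print(s['tool_pos'],s['tool_rot'],s['gripper_width'],s['time'])
for cam in('top','scene'):
    save(cam,cam+'0'); c=optics.camera_info(cam); print(cam,-np.array(c['R']).T@np.array(c['t']))
    for n in('axle','axle_head','white_circle','green_circle','stand','pliers','pliers_l','glue_bottle','needle_stand','vial'):
        print(n,[(np.round(d['bbox'],1),round(d['confidence'],2)) for d in nets.boxes_of(cam,n)[:2]])
E
```

```text
[0.1974 0.5923 0.23  ] [-0.0003  0.1602  0.9871 -0.001 ] 0.9986347934579299 0.0
top [ 0.4482 -0.1031  1.1569]
axle [(array([249.1, 189.6,  34.3,  25.3]), 0.89)]
axle_head [(array([247.4, 190.6,  31.4,  30.9]), 0.88)]
white_circle [(array([244.4, 188.8,  43.2,  39.6]), 0.83)]
green_circle [(array([298. , 202.5,  44.3,  39. ]), 0.75)]
stand [(array([377.7, 282.5,  41. ,  38.7]), 0.8), (array([243.2, 191.3,  33.9,  36.3]), 0.52)]
pliers [(array([380.6, 281.9,  33.1,  27.4]), 0.59), (array([372.6, 280.9,   5.8,   5.3]), 0.48)]
pliers_l [(array([380.6, 281.9,  33.1,  27.4]), 0.59), (array([372.6, 280.9,   5.8,   5.3]), 0.48)]
glue_bottle [(array([386. , 200.8,  16.8,  16.7]), 0.81), (array([377.8, 284.2,  38.7,  28.1]), 0.47)]
needle_stand [(array([294.4, 265.7,  19.2,  19.2]), 0.68), (array([383.2, 279.9,  30. ,  16.8]), 0.54)]
vial [(array([379.9, 152.4,   6.8,  15.4]), 0.66)]
scene [1.2155 0.2891 0.5535]
axle [(array([378.3, 266.9,  36.6,  47.2]), 0.59), (array([311. , 158.3,  28.3,  49.6]), 0.57)]
axle_head [(array([378.2, 267.9,  36.7,  48.3]), 0.79)]
white_circle [(array([380.1, 287.4,  46.8,  16.8]), 0.52)]
green_circle [(array([333.9, 247.5,  48.5,  30. ]), 0.56), (array([378.1, 265.5,  35.1,  44.2]), 0.15)]
stand [(array([308. , 180.8,  39.7,  32.3]), 0.88)]
pliers [(array([310. , 158.2,  30.2,  49.9]), 0.88), (array([313.4, 156.4,  15.5,  34.9]), 0.61)]
pliers_l [(array([310. , 158.2,  30.2,  49.9]), 0.88), (array([313.4, 156.4,  15.5,  34.9]), 0.61)]
glue_bottle [(array([256.2, 209.5,  11.7,  30.6]), 0.65)]
needle_stand [(array([367.9, 211.1,  14.9,  17. ]), 0.8)]
vial [(array([376.2, 267.2,  37.1,  48.8]), 0.44)]
```

View pics/top0.png

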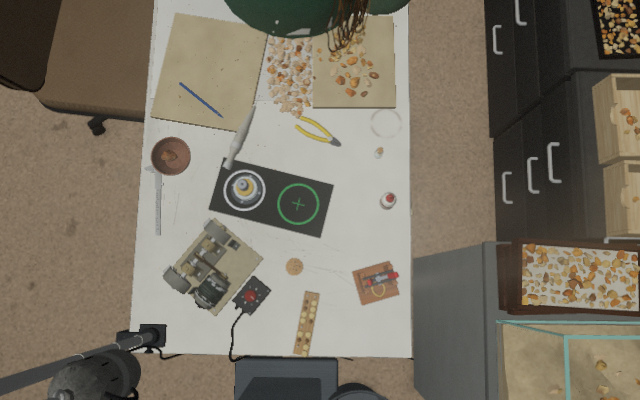

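View pics/scene0.png

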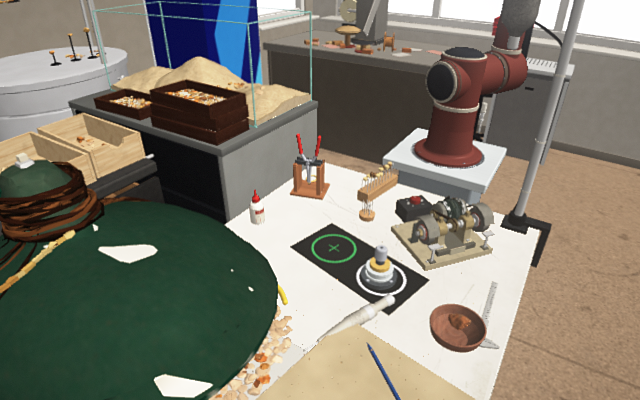

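The top view shows the stub on the white circle at (244,189), the green circle at (298,203) and the pliers stand at (376,283). Its ring is on the near side, at about (378,291). The bottle is at (388,200), the cork stand at (294,266) and the vial at (380,152).

```bash
python3 - <<'E'
from h import *
np.set_printoptions(precision=4,suppress=True)
im=cv2.imread('pics/top0.png').astype(int); b,g,r=im[...,0],im[...,1],im[...,2]
m=((g>r+40)&(g>b+20)); m[:, :265]=0; m[:,335:]=0; m[:170]=0; m[240:]=0
ys,xs=np.nonzero(m); P=np.array([at_z('top',x,y,.003)[:2] for x,y in zip(xs,ys)])
c0=P.mean(0); 
from scipy.optimize import least_squares
k=np.hypot(*(P-c0).T)>.03
f=least_squares(lambda p:np.hypot(*(P[k]-p[:2]).T)-p[2],[*c0,.045],loss='soft_l1',f_scale=.002)
print('green',c0,f.x,k.sum())
m=((r>200)&(g>200)&(b>200)); m[:, :222]=0; m[:,268:]=0; m[:168]=0; m[212:]=0
ys,xs=np.nonzero(m); P=np.array([at_z('top',x,y,.003)[:2] for x,y in zip(xs,ys)])
k=abs(np.hypot(*(P-at_z('top',244.4,189,.003)[:2]).T)-.044)<.012
f=least_squares(lambda p:np.hypot(*(P[k]-p[:2]).T)-p[2],[*P[k].mean(0),.045],loss='soft_l1',f_scale=.002); print('white',f.x)
print('axle box',at_z('top',249,190,.04),at_z('top',247.4,190.6,.04))
mm=((r<60)&(g<60)&(b<60)).astype(np.uint8); n,l,st,_=cv2.connectedComponentsWithStats(mm[150:245,200:340])
i=1+st[1:,4].argmax(); ys,xs=np.nonzero(l==i)
P=np.array([at_z('top',x+200,y+150,.003)[:2] for x,y in zip(xs,ys)],np.float32); print('mat',cv2.minAreaRect(P))
for n,u,v,z in(('stand',377,283,.06),('bottle',387,201,.04),('cork',294.4,265.7,.02),('vial',380,152.4,.02)):print(n,at_z('top',u,v,z))
# red handles
m=((r>150)&(g<80)&(b<80)); m[:255]=0;m[305:]=0;m[:,:345]=0;m[:,405:]=0
n,l,st,ce=cv2.connectedComponentsWithStats(m.astype(np.uint8)); print(st[1:],ce[1:])
c=cv2.resize(im[130:320,200:420].astype(np.uint8),None,fx=3.5,fy=3,interpolation=cv2.INTER_CUBIC)
cv2.imwrite('pics/crop0.png',c)
E
```

```text
green [ 0.6197 -0.0521] [ 0.6201 -0.0531  0.0461] 284Traceback (most recent call last):
  File "<stdin>", line 13, in <module>
ValueError: operands could not be broadcast together with shapes (0,) (2,)
```

```bash
python3 - <<'E'
from h import *
from scipy.optimize import least_squares
np.set_printoptions(precision=4,suppress=True)
im=cv2.imread('pics/top0.png').astype(int); b,g,r=im[...,0],im[...,1],im[...,2]
m=(r+g+b>360); m[:, :222]=0; m[:,268:]=0; m[:168]=0; m[212:]=0
ys,xs=np.nonzero(m); P=np.array([at_z('top',x,y,.003)[:2] for x,y in zip(xs,ys)])
k=abs(np.hypot(*(P-at_z('top',244.4,189,.003)[:2]).T)-.044)<.01
f=least_squares(lambda p:np.hypot(*(P[k]-p[:2]).T)-p[2],[*P[k].mean(0),.045],loss='soft_l1',f_scale=.002); print('white',f.x,k.sum())
print('axle box',at_z('top',249,190,.04),at_z('top',247.4,190.6,.04))
mm=((r<60)&(g<60)&(b<60)).astype(np.uint8); n,l,st,_=cv2.connectedComponentsWithStats(mm[150:245,200:340])
i=1+st[1:,4].argmax(); ys,xs=np.nonzero(l==i)
P=np.array([at_z('top',x+200,y+150,.003)[:2] for x,y in zip(xs,ys)],np.float32); print('mat',cv2.minAreaRect(P))
for n,u,v,z in(('stand',377,283,.06),('bottle',387,201,.04),('cork',294.4,265.7,.02),('vial',380,152.4,.02)):print(n,at_z('top',u,v,z))
m=((r>110)&(g<80)&(b<80)&(r>2*g)); m[:255]=0;m[305:]=0;m[:,:345]=0;m[:,405:]=0
n,l,st,ce=cv2.connectedComponentsWithStats(m.astype(np.uint8)); print(st[1:],ce[1:])
c=cv2.resize(im[130:320,200:420].astype(np.uint8),None,fx=3.5,fy=3,interpolation=cv2.INTER_CUBIC)
cv2.imwrite('pics/crop0.png',c)
E
```

```text
white [0.6502 0.0734 0.0461] 337
axle box [0.6434 0.0564 0.04  ] [0.6419 0.0599 0.04  ]
mat ((0.5923334360122681, 0.046995848417282104), (0.05417460948228836, 0.10809165984392166), 15.429035186767578)
stand [ 0.441  -0.2319  0.06  ]
bottle [ 0.6246 -0.2563  0.04  ]
cork [ 0.4759 -0.05    0.02  ]
vial [ 0.7424 -0.2427  0.02  ]
[[388 273  10   5  34]
 [369 280   1   1   1]
 [370 282   1   1   1]] [[392.6176 274.8529]
 [369.     280.    ]
 [370.     282.    ]]
```

View pics/crop0.png

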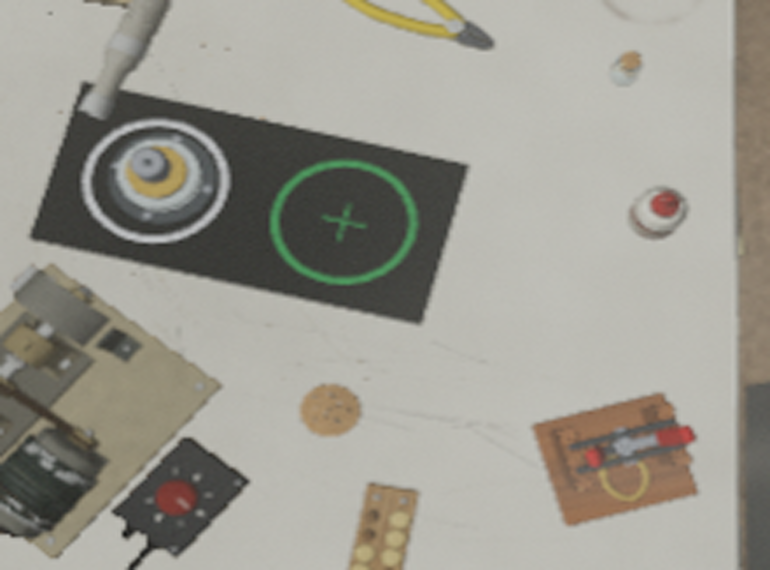

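The crop shows the pliers yawed about +15° with the ring towards the robot. There's a pole on the left, at (150,335) in the top view, which could block the arm's sweep, so I'll triangulate it first.

```bash
python3 - <<'E'
from h import *
np.set_printoptions(precision=4,suppress=True)
print('base',proj('top',[0,0,0]),proj('scene',[0,0,0]))
def plane(c,p,q):
    o,a=ray(c,*p); _,b=ray(c,*q); n=np.cross(a,b); return n/np.linalg.norm(n),n@o/np.linalg.norm(n)
n1,d1=plane('top',(148,336),(10,384)); n2,d2=plane('scene',(527,215),(576,20))
for z in(0,.1,.3,.5,.8,1.0):
    A=np.array([n1,n2,[0,0,1]]); print(z,np.linalg.solve(A,[d1,d2,z]))
print(at_z('top',148,336,.05))
E
```

```text
base [266.056  485.5591] [446.631  151.4179]
0 [0.3083 0.2867 0.    ]
0.1 [0.3093 0.2829 0.1   ]
0.3 [0.3112 0.2754 0.3   ]
0.5 [0.3132 0.2678 0.5   ]
0.8 [0.3161 0.2565 0.8   ]
1.0 [0.318 0.249 1.   ]
[0.318 0.26  0.05 ]
```

```bash
python3 - <<'E'
from h import *
print(proj('top',state()['tool_pos']),proj('scene',state()['tool_pos']))
for z in (.3,.5,.7,.9,1.1,1.3): print(z,proj('scene',[.312,.27,z]),proj('top',[.312,.27,z]))
a=cv2.imread('pics/top0.png')[290:400,0:220]; b=cv2.imread('pics/scene0.png')[0:250,420:640]
w=save('wrist','wrist0')[:,:,::-1]
a=cv2.resize(a,(440,220),interpolation=cv2.INTER_CUBIC); b=cv2.resize(b,(352,400)); w=cv2.resize(w,(440,275))
o=np.zeros((500,800,3),np.uint8); o[:220,:440]=a; o[220:495,:440]=w; o[:400,445:797]=b
cv2.imwrite('pics/comp.png',o)
E
```

```text
[-73.36051911 410.45543687] [710.39222893 154.7848535 ]
0.3 [553.21921454 103.75976441] [ 91.67161754 356.39812503]
0.5 [582.33743988  -2.72781483] [ 22.19561527 380.08054568]
0.7 [ 611.23560322 -129.61778662] [-106.9304371   423.74062751]
0.9 [ 623.21249085 -251.93870445] [-410.67938686  523.84262105]
1.1 [ 543.26303309 -214.05060139] [22826.24244096 -7913.43205354]
1.3 [ -48.13411285 1000.17322295] [1248.94308753  -58.93288403]
```

View pics/comp.png

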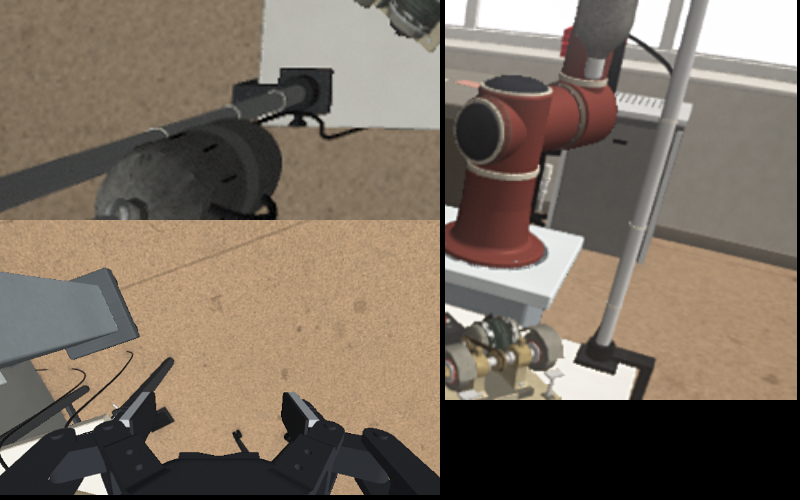

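```bash
python3 - <<'E'
from h import *
np.set_printoptions(precision=3,suppress=True)
def tri(p,q):
    o,a=ray('top',*p); O,b=ray('scene',*q); a/=np.linalg.norm(a); b/=np.linalg.norm(b)
    s,t=np.linalg.lstsq(np.array([a,-b]).T,O-o,rcond=None)[0]; return o+s*a,O+t*b
print('bell lip',tri((130,370),(520,15)), tri((85,385),(520,15)), tri((85,385),(514,42)))
_,d=ray('scene',514,42);o,_=ray('scene',514,42)
for z in(.2,.3,.4,.5,.6): print(z,'scene ray',at_z('scene',514,42,z),'top ray',at_z('top',95,378,z))
# FK guess: from the joint readings
s=state(); print(s['joint_pos'])
E
```

```text
bell lip (array([0.319, 0.15 , 0.451]), array([0.316, 0.17 , 0.458])) (array([0.303, 0.201, 0.473]), array([0.308, 0.169, 0.458])) (array([0.294, 0.219, 0.431]), array([0.304, 0.168, 0.406]))
0.2 scene ray [-0.964  0.     0.2  ] top ray [0.258 0.304 0.2  ]
0.3 scene ray [-0.347  0.082  0.3  ] top ray [0.277 0.262 0.3  ]
0.4 scene ray [0.269 0.164 0.4  ] top ray [0.297 0.219 0.4  ]
0.5 scene ray [0.886 0.245 0.5  ] top ray [0.317 0.177 0.5  ]
0.6 scene ray [1.502 0.327 0.6  ] top ray [0.337 0.134 0.6  ]
[ 1.13   0.053  1.613 -0.     1.476 -0.119]
```

The lamp's pole stands at about (0.31, 0.27), with its shade at about (0.31, 0.17, 0.41–0.55). Both are in the way of the sweep, so I'll go up first and look.

```bash
python3 -m inch '[{"dz":-0.3},{"dz":-0.3},{"dz":-0.3},{"dz":-0.3},{"dz":-0.3}]' && python3 -m inch '[{"dz":-0.3},{"dz":-0.3},{"dz":-0.3},{"dz":-0.3},{"dz":-0.3}]'
python3 - <<'E'
from h import *
print(state()['joint_pos'],state()['tool_pos'])
w=save('wrist','wrist1')[:,:,::-1]; s=save('scene','scene1')[:,:,::-1]
t=save('top','top1')[:,:,::-1]
o=np.zeros((600,800,3),np.uint8); o[:400,:640]=w; o[400:,:320]=cv2.resize(s,(320,200)); o[400:,330:650]=cv2.resize(t,(320,200))
cv2.imwrite('pics/comp1.png',o)
c=optics.camera_info('wrist'); print(-np.array(c['R']).T@c['t'])
for z in(.4,.6,.8): print(z,proj('wrist',[.312,.27,z]))
E
```

```text
[ 1.12998456e+00  5.26782541e-02  1.61288352e+00 -1.14078437e-05
  1.47600581e+00 -1.18976848e-01] [0.19767546 0.59290174 0.23132693]
[0.13413595 0.61452505 0.37454491]
0.4 [-2826.97066517  3395.10434853]
0.6 [ 957.76750603 -571.09765624]
0.8 [ 569.13848743 -149.8261844 ]validation failed for argument at $[0]...
```

View pics/comp1.png

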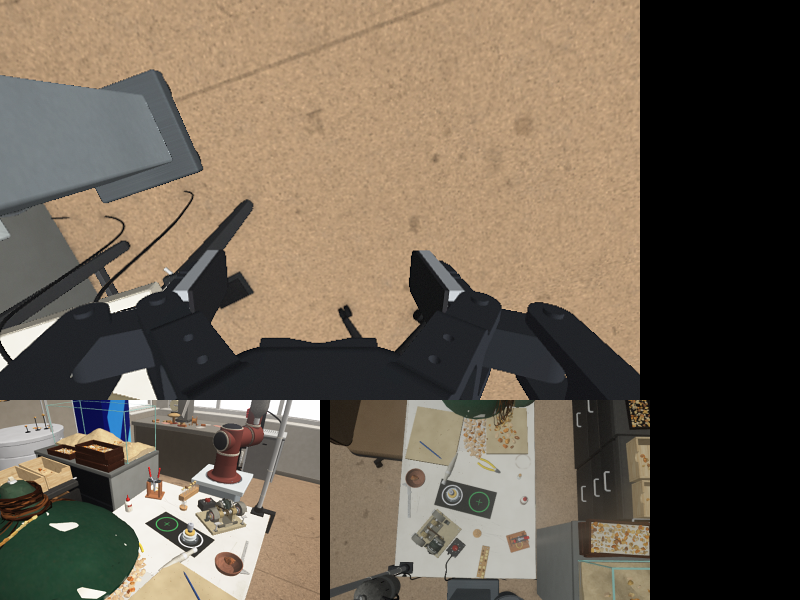

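The move was refused because a row has to give all six numbers. The picture shows the same view as before, with the lamp's foot and a cable low on the left.

```bash
python3 -m inch '[{"dx":0,"dy":0,"dz":-0.3,"rx":0,"ry":0,"rz":0},{"dx":0,"dy":0,"dz":-0.3,"rx":0,"ry":0,"rz":0},{"dx":0,"dy":0,"dz":-0.3,"rx":0,"ry":0,"rz":0},{"dx":0,"dy":0,"dz":-0.3,"rx":0,"ry":0,"rz":0},{"dx":0,"dy":0,"dz":-0.3,"rx":0,"ry":0,"rz":0}]' && python3 -m inch '[{"dx":0,"dy":0,"dz":-0.25,"rx":0,"ry":0,"rz":0},{"dx":0,"dy":0,"dz":-0.25,"rx":0,"ry":0,"rz":0},{"dx":0,"dy":0,"dz":-0.25,"rx":0,"ry":0,"rz":0},{"dx":0,"dy":0,"dz":-0.25,"rx":0,"ry":0,"rz":0},{"dx":0,"dy":0,"dz":-0.25,"rx":0,"ry":0,"rz":0}]'
python3 - <<'E'
from h import *
print(state()['joint_pos'],state()['tool_pos'],state()['time'])
w=save('wrist','wrist2')[:,:,::-1]; s=save('scene','scene2')[:,:,::-1]
t=save('top','top2')[:,:,::-1]
o=np.zeros((600,800,3),np.uint8); o[:400,:640]=w; o[400:,:320]=cv2.resize(s,(320,200)); o[400:,330:650]=cv2.resize(t,(320,200))
cv2.imwrite('pics/comp2.png',o)
c=optics.camera_info('wrist'); print(-np.array(c['R']).T@c['t'])
for z in(0,.2,.4,.5,.6): print(z,proj('wrist',[.312,.27,z]))
E
```

```text
time: 1.8
tool_pos: [0.1976, 0.5928, 0.4753]
tool_rot: [0.0, 0.16, 0.987, 0.002]
contact_force: [-0.2, -0.4, 0.7]
gripper_width: 1.002
grasp_force: 0.0
time: 2.3
tool_pos: [0.197, 0.5916, 0.6812]
tool_rot: [0.002, 0.16, 0.987, 0.008]
contact_force: [-0.6, -0.1, 0.5]
gripper_width: 1.0
grasp_force: 0.0
[ 1.13001124e+00  1.81529955e-01  7.20080045e-01  5.40111459e-06
  2.22432144e+00 -1.18996522e-01] [0.19702367 0.59156912 0.68121813] 2.3
[0.13426797 0.61478598 0.81426941]
0 [221.84914961 221.65625597]
0.2 [193.8055422  251.36578894]
0.4 [142.48932385 305.62811981]
0.5 [ 96.52105913 354.12723787]
0.6 [ 17.14092232 437.65379329]
```

View pics/comp2.png

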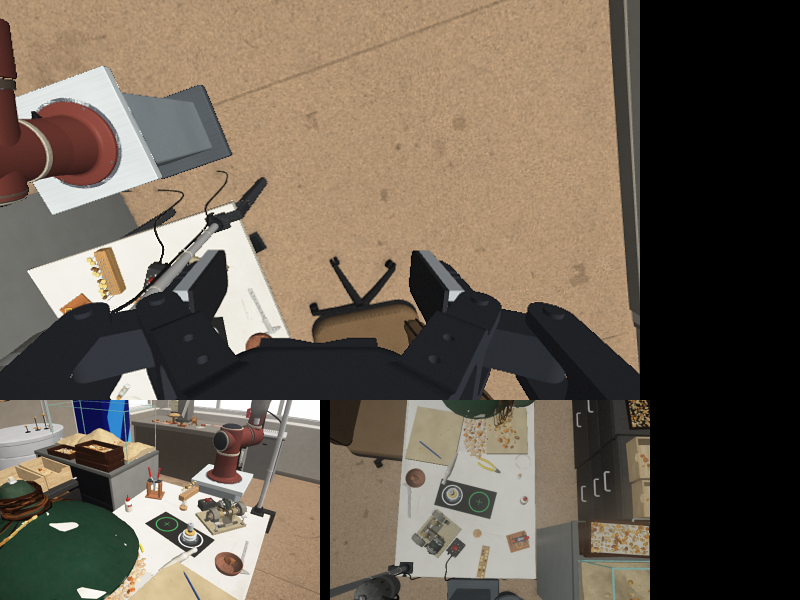

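The wrist view shows the lamp pole running from its foot at (220,222) up to (150,290), where the left finger hides it. I'll tilt the tool to see how high the lamp reaches.

```bash
python3 -m inch '[{"dx":0,"dy":0,"dz":0,"rx":0.5,"ry":-0.45,"rz":0},{"dx":0,"dy":0,"dz":0,"rx":0.5,"ry":-0.45,"rz":0},{"dx":0,"dy":0,"dz":0,"rx":0.5,"ry":-0.45,"rz":0},{"dx":0,"dy":0,"dz":0,"rx":0.5,"ry":-0.45,"rz":0},{"dx":0,"dy":0,"dz":0,"rx":0.5,"ry":-0.45,"rz":0}]' && python3 -m inch '[{"dx":0,"dy":0,"dz":0,"rx":0.1,"ry":-0.1,"rz":0},{"dx":0,"dy":0,"dz":0,"rx":0.1,"ry":-0.1,"rz":0}]'
python3 - <<'E'
from h import *
print(state()['joint_pos'],state()['tool_pos'],state()['time'])
save('wrist','wrist3')
c=optics.camera_info('wrist'); print(-np.array(c['R']).T@c['t'])
for z in(0,.2,.4,.5,.6,.7,.8): print(z,proj('wrist',[.312,.27,z]))
for X in([.317,.177,.5],[.337,.134,.6],[.357,.09,.7]):print(X,proj('wrist',X))
E
```

```text
time: 2.95
tool_pos: [0.1977, 0.5941, 0.6686]
tool_rot: [0.197, 0.148, 0.919, -0.308]
contact_force: [2.0, -0.5, 0.9]
gripper_width: 1.0
grasp_force: 0.0
time: 3.15
tool_pos: [0.1896, 0.5779, 0.6222]
tool_rot: [0.236, 0.139, 0.888, -0.368]
contact_force: [0.1, 1.0, -0.4]
gripper_width: 1.003
grasp_force: 0.0
[ 1.34763207  0.46188911  0.6657469  -1.02200765  2.55924092 -0.64285782] [0.18955393 0.5779248  0.62224838] 3.15
[0.08693883 0.68573225 0.67337263]
0 [406.15271622  61.58832753]
0.2 [361.32264233 105.95491691]
0.4 [301.74552891 164.81967372]
0.5 [263.79775428 202.25568033]
0.6 [218.06607253 247.31084358]
0.7 [161.65344268 302.80070506]
0.8 [ 89.89366698 373.2519963 ]
[0.317, 0.177, 0.5] [237.05923335 198.12057987]
[0.337, 0.134, 0.6] [192.56405686 239.45425739]
[0.357, 0.09, 0.7] [146.94007047 281.43336072]
```

View pics/wrist3.png

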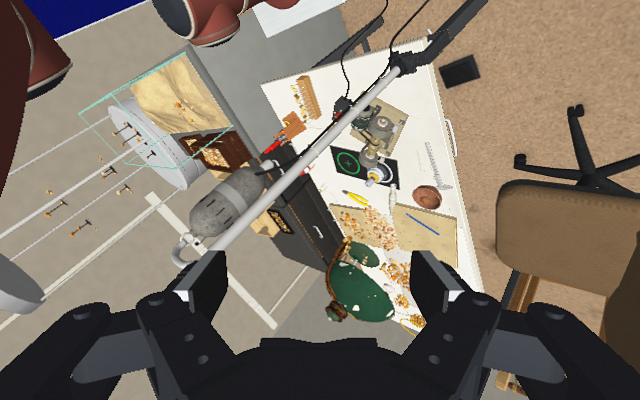

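The tilted view shows the lamp pole from its foot at (400,65) to its hooked top at about (190,258). The head hangs at (225,200). That puts the head at about (0.32, 0.175, 0.5) and the top at about z = 0.65. I'll fit rough arm kinematics to plan a swing over it.

```bash
python3 - <<'E'
from h import *
from scipy.optimize import least_squares
np.set_printoptions(precision=3,suppress=True)
Q=[[1.13,.0527,1.6129,0,1.476,-.119],[1.13001,.18153,.72008,0,2.22432,-.118997],list(state()['joint_pos'])]
T=[[.19768,.5929,.23133],[.19702,.59157,.68122],list(state()['tool_pos'])]
q=state()['tool_rot']; M=Rn.from_quat([q[1],q[2],q[3],q[0]])
def ori(q,s4,s6): return Rn.from_euler('ZYZYZ',[q[0],q[1]+q[2],s4*q[3],q[4],s6*q[5]])
for s4 in(1,-1):
  for s6 in(1,-1):
    A=ori(Q[2],s4,s6); 
    print(s4,s6,'z',A.as_matrix()[:,2],M.as_matrix()[:,2],'x',A.as_matrix()[:,0],M.as_matrix()[:,0])
def fk(p,q,s4=1):
    off,h,a,b,e,L,c=p
    up=Rn.from_euler('ZY',[q[0],q[1]]); fo=Rn.from_euler('ZY',[q[0],q[1]+q[2]])
    P=Rn.from_euler('Z',q[0]).apply([c,off,h])+up.apply([0,0,a]); E=P; W=E+fo.apply([e,0,b]); return E,W,W+L*ori(q,s4,1).as_matrix()[:,2]
for s4 in(1,-1):
  for reg in(.02,.1):
    r=lambda p:np.r_[np.ravel([fk(p,q,s4)[2]-t for q,t in zip(Q,T)])/.002,(p-[.074,.2,.5,.5,0,.28,0])/[.1,.1,.15,.15,reg,.1,reg]]
    f=least_squares(r,[.074,.2,.5,.5,0,.28,0]); print(s4,reg,f.x,np.abs(f.fun[:9]).max()*2,'mm')
    print([np.round(np.r_[fk(f.x,q,s4)[0],fk(f.x,q,s4)[1]],2) for q in Q[1:]])
E
```

```text
Traceback (most recent call last):
  File "scipy/spatial/transform/_rotation.pyx", line 1413, in scipy.spatial.transform._rotation.Rotation.from_euler
ValueError: Expected axis specification to be a non-empty string of upto 3 characters, got ZYZYZ
```

```bash
cat > kin.py <<'E'
from h import *
from scipy.optimize import least_squares
Q=[[1.13,.0527,1.6129,0,1.476,-.119],[1.13001,.18153,.72008,0,2.22432,-.118997],[1.34763207,.46188911,.6657469,-1.02200765,2.55924092,-.64285782]]
T=[[.19768,.5929,.23133],[.19702,.59157,.68122],[.18955393,.5779248,.62224838]]
E_=Rn.from_euler
def ori(q,s4,s6): return E_('ZYZ',[q[0],q[1]+q[2],s4*q[3]])*E_('YZ',[q[4],s6*q[5]])
def ori2(q,s4,s6): # q4 pitch-like variants: roll axis X etc
    return E_('ZYX',[q[0],q[1]+q[2],s4*q[3]])*E_('YZ',[q[4],s6*q[5]])
E
python3 - <<'E'
from kin import *
np.set_printoptions(precision=3,suppress=True)
M=Rn.from_quat([.139,.888,-.368,.236]); print(M.as_matrix())
for s4 in(1,-1):
    for s6 in(1,-1): print(s4,s6);print(ori(Q[2],s4,s6).as_matrix())
def fk(p,q,s4):
    off,h,a,b,e,L,c=p
    P=E_('Z',q[0]).apply([c,off,h]); E=P+E_('ZY',[q[0],q[1]]).apply([0,0,a]); W=E+E_('ZY',[q[0],q[1]+q[2]]).apply([e,0,b]); return E,W,W+L*ori(q,s4,1).as_matrix()[:,2]
for s4 in(1,-1):
  for reg in(.02,.1):
    p0=np.array([.074,.2,.5,.5,0,.28,0])
    r=lambda p:np.r_[np.ravel([fk(p,q,s4)[2]-t for q,t in zip(Q,T)])/.002,(p-p0)/[.1,.1,.15,.15,reg,.1,reg]]
    f=least_squares(r,p0); print(s4,reg,f.x,np.abs(f.fun[:9]).max()*2,'mm')
    print([np.round(np.r_[fk(f.x,q,s4)[0],fk(f.x,q,s4)[1]],2) for q in Q[1:]])
E
```

```text
[[-0.85   0.421  0.317]
 [ 0.073  0.69  -0.72 ]
 [-0.522 -0.589 -0.617]]
1 1
[[-0.421 -0.85   0.318]
 [-0.691  0.073 -0.72 ]
 [ 0.588 -0.522 -0.617]]
1 -1
[[-0.934  0.165  0.318]
 [-0.124  0.683 -0.72 ]
 [-0.336 -0.711 -0.617]]
-1 1
[[ 0.789 -0.146 -0.597]
 [-0.515 -0.687 -0.512]
 [-0.336  0.711 -0.617]]
-1 -1
[[ 0.082 -0.798 -0.597]
 [-0.805  0.301 -0.512]
 [ 0.588  0.522 -0.617]]
1 0.02 [ 0.075  0.226  0.436  0.61   0.09   0.282 -0.   ] 1.2617529469377553 mm
[array([-0.03,  0.1 ,  0.65,  0.19,  0.59,  0.96]), array([-0.03,  0.21,  0.62,  0.1 ,  0.78,  0.8 ])]
1 0.1 [ 0.074  0.236  0.428  0.61   0.095  0.28  -0.   ] 0.14401204582231708 mm
[array([-0.03,  0.1 ,  0.66,  0.2 ,  0.59,  0.96]), array([-0.03,  0.2 ,  0.62,  0.1 ,  0.78,  0.8 ])]
-1 0.02 [ 0.059  0.986 -0.606  0.576  0.264 -0.182  0.116] 57.152369557591285 mm
[array([-0.05,  0.03,  0.39,  0.21,  0.59,  0.54]), array([-0.09, -0.14,  0.44,  0.05,  0.48,  0.45])]
-1 0.1 [ 0.06   1.025 -0.637  0.57   0.278 -0.189  0.122] 57.71884601878985 mm
[array([-0.05,  0.03,  0.4 ,  0.21,  0.59,  0.53]), array([-0.09, -0.14,  0.45,  0.05,  0.47,  0.45])]
```

The spherical-wrist model fits to 0.14 mm. A tool-down swing with the TCP at z≈0.7 along R≈0.62 keeps the forearm about 8 cm above the lamp.

```bash
cat >> h.py <<'E'
def rows(pos,ang):  # fractions to reach pos, tool down, tool x at ang deg
    s=state(); w,x,y,z=s['tool_rot']; R=Rn.from_quat([x,y,z,w]); a=np.radians(ang)
    D=Rn.from_matrix(np.array([[np.cos(a),np.sin(a),0],[np.sin(a),-np.cos(a),0],[0,0,-1]]))
    d=R.inv().apply(np.array(pos)-s['tool_pos']); print('shift',np.round(d/.8,4),'mm',np.round(d*1000,1),'rot',np.round((R.inv()*D).as_rotvec()/1.5,4),'t',round(s['time'],2),'F',np.round(s['contact_force'],1))
E
python3 -c "
from h import *
rows([.21,.60,.70],161.6)"
```

```text
shift [-0.0724 -0.0287 -0.0733] mm [-57.9 -22.9 -58.6] rot [-0.4528  0.404   0.0072] t 3.2 F [-0.4  0.6 -2.9]
```

```bash
python3 -m inch '[{"dx":-0.07,"dy":-0.03,"dz":-0.07,"rx":-0.45,"ry":0.4,"rz":0},{"dx":-0.07,"dy":-0.03,"dz":-0.07,"rx":-0.45,"ry":0.4,"rz":0},{"dx":-0.07,"dy":-0.03,"dz":-0.07,"rx":-0.45,"ry":0.4,"rz":0},{"dx":-0.07,"dy":-0.03,"dz":-0.07,"rx":-0.45,"ry":0.4,"rz":0},{"dx":-0.07,"dy":-0.03,"dz":-0.07,"rx":-0.45,"ry":0.4,"rz":0}]'
python3 -c "
from h import *
rows([.21,.60,.70],161.6)"
```

```text
time: 3.7
tool_pos: [0.2095, 0.5942, 0.7093]
tool_rot: [0.05, 0.156, 0.984, -0.067]
contact_force: [0.0, 0.1, -0.4]
gripper_width: 1.0
grasp_force: 0.0
shift [0.0029 0.0084 0.0104] mm [2.4 6.7 8.3] rot [-0.0774  0.0798  0.0044] t 3.7 F [ 0.   0.1 -0.4]
```

```bash
python3 -m inch '[{"dx":0,"dy":0,"dz":0,"rx":-0.08,"ry":0.08,"rz":0},{"dx":0,"dy":0,"dz":0,"rx":-0.08,"ry":0.08,"rz":0}]'
python3 -c "
from h import *
rows([.48,.44,.70],170)"
```

```text
time: 3.9
tool_pos: [0.2102, 0.5903, 0.7117]
tool_rot: [0.002, 0.158, 0.987, 0.001]
contact_force: [0.8, -0.7, 2.0]
gripper_width: 0.999
grasp_force: 0.0
shift [-0.3789 -0.0734  0.0159] mm [-303.1  -58.7   12.7] rot [ 0.0014  0.0026 -0.0949] t 3.9 F [ 0.8 -0.7  2. ]
```

```bash
python3 -m inch '[{"dx":-0.38,"dy":-0.07,"dz":0.01,"rx":0,"ry":0,"rz":-0.1},{"dx":-0.38,"dy":-0.07,"dz":0.01,"rx":0,"ry":0,"rz":-0.1},{"dx":-0.38,"dy":-0.07,"dz":0.01,"rx":0,"ry":0,"rz":-0.1},{"dx":-0.38,"dy":-0.07,"dz":0.01,"rx":0,"ry":0,"rz":-0.1},{"dx":-0.38,"dy":-0.07,"dz":0.01,"rx":0,"ry":0,"rz":-0.1}]' && python3 -m inch '[{"dx":-0.09,"dy":0,"dz":0,"rx":0,"ry":0,"rz":0},{"dx":-0.09,"dy":0,"dz":0,"rx":0,"ry":0,"rz":0}]'
python3 -c "
from h import *
rows([.63,.09,.68],196)"
```

```text
time: 4.4
tool_pos: [0.4292, 0.4749, 0.7024]
tool_rot: [0.001, 0.081, 0.997, -0.003]
contact_force: [0.7, 1.7, 0.8]
gripper_width: 1.001
grasp_force: 0.0
time: 4.6
tool_pos: [0.5031, 0.4629, 0.7001]
tool_rot: [0.0, 0.084, 0.996, -0.004]
contact_force: [-0.1, 1.8, -0.5]
gripper_width: 1.002
grasp_force: 0.0
shift [-0.2341 -0.433   0.0293] mm [-187.3 -346.4   23.5] rot [-0.006  -0.0005 -0.2977] t 4.6 F [-0.1  1.8 -0.5]
```

```bash
cat >> h.py <<'E'
def rowsT(pos,t):  # tool y = world x, body leaning t rad to -y
    s=state(); w,x,y,z=s['tool_rot']; R=Rn.from_quat([x,y,z,w]); c,k=np.cos(t),np.sin(t)
    D=Rn.from_matrix(np.array([[0,1,0],[c,0,k],[k,0,-c]]))
    d=R.inv().apply(np.array(pos)-s['tool_pos']); print('shift',np.round(d/.8,4),'mm',np.round(d*1000,1),'rot',np.round((R.inv()*D).as_rotvec()/1.5,4),'t',round(s['time'],2),'F',np.round(s['contact_force'],1))
E
python3 -c "
from h import *
rowsT([.64,.03,.66],.25)
for z in (.4,.45,.5,.55): print(z,at_z('top',140,368,z),at_z('wrist',1,1,z)*0)"
```

```text
shift [-0.2589 -0.5046  0.055 ] mm [-207.1 -403.7   44. ] rot [-0.1213  0.1432  0.93  ] t 4.6 F [-0.1  1.8 -0.5]
0.4 [0.31326779 0.15396714 0.4       ] [0. 0. 0.]
0.45 [0.32218375 0.13698323 0.45      ] [0. 0. 0.]
0.5 [0.33109971 0.11999932 0.5       ] [0. 0. 0.]
0.55 [0.34001567 0.1030154  0.55      ] [0. 0. 0.]
```

```bash
python3 -m inch '[{"dx":-0.26,"dy":-0.5,"dz":0.03,"rx":-0.12,"ry":0.14,"rz":0.93},{"dx":-0.26,"dy":-0.5,"dz":0.03,"rx":-0.12,"ry":0.14,"rz":0.93},{"dx":-0.26,"dy":-0.5,"dz":0.03,"rx":-0.12,"ry":0.14,"rz":0.93},{"dx":-0.26,"dy":-0.5,"dz":0.03,"rx":-0.12,"ry":0.14,"rz":0.93},{"dx":-0.26,"dy":-0.5,"dz":0.03,"rx":-0.12,"ry":0.14,"rz":0.93}]'
python3 -c "
from h import *
rowsT([.64,.03,.66],.25)"
```

```text
time: 5.1
tool_pos: [0.5769, 0.2248, 0.6901]
tool_rot: [-0.049, 0.437, 0.897, 0.048]
contact_force: [1.2, 0.4, 0.5]
gripper_width: 1.004
grasp_force: 0.0
shift [-0.2429 -0.089   0.0022] mm [-194.3  -71.2    1.7] rot [-0.0556  0.067   0.4389] t 5.1 F [1.2 0.4 0.5]
```

```bash
python3 -m inch '[{"dx":-0.24,"dy":-0.09,"dz":0,"rx":-0.055,"ry":0.067,"rz":0.44},{"dx":-0.24,"dy":-0.09,"dz":0,"rx":-0.055,"ry":0.067,"rz":0.44},{"dx":-0.24,"dy":-0.09,"dz":0,"rx":-0.055,"ry":0.067,"rz":0.44},{"dx":-0.24,"dy":-0.09,"dz":0,"rx":-0.055,"ry":0.067,"rz":0.44},{"dx":-0.24,"dy":-0.09,"dz":0,"rx":-0.055,"ry":0.067,"rz":0.44}]'
python3 -c "
from h import *
rowsT([.652,.06,.22],.25)"
```

```text
time: 5.6
tool_pos: [0.6408, 0.0273, 0.6577]
tool_rot: [-0.091, 0.704, 0.699, 0.086]
contact_force: [0.5, 0.7, 0.0]
gripper_width: 0.999
grasp_force: 0.0
shift [-0.0957  0.0179  0.5402] mm [-76.6  14.3 432.1] rot [-0.0039 -0.0001 -0.0058] t 5.6 F [0.5 0.7 0. ]
```

```bash
python3 -m inch '[{"dx":-0.095,"dy":0.017,"dz":0.54,"rx":0,"ry":0,"rz":0},{"dx":-0.095,"dy":0.017,"dz":0.54,"rx":0,"ry":0,"rz":0},{"dx":-0.095,"dy":0.017,"dz":0.54,"rx":0,"ry":0,"rz":0},{"dx":-0.095,"dy":0.017,"dz":0.54,"rx":0,"ry":0,"rz":0},{"dx":-0.095,"dy":0.017,"dz":0.54,"rx":0,"ry":0,"rz":0}]' && python3 -m inch '[{"dx":-0.04,"dy":0.008,"dz":0.23,"rx":0,"ry":0,"rz":0},{"dx":-0.04,"dy":0.008,"dz":0.23,"rx":0,"ry":0,"rz":0},{"dx":-0.04,"dy":0.008,"dz":0.23,"rx":0,"ry":0,"rz":0},{"dx":-0.04,"dy":0.008,"dz":0.23,"rx":0,"ry":0,"rz":0}]'
python3 - <<'E'
from h import *
rowsT([.652,.06,.22],.25)
im=save('wrist','wrist4')
for n in('axle_head','axle','white_circle','green_circle'):
    print(n,[(np.round(d['bbox'],1),round(d['confidence'],2)) for d in nets.boxes_of('wrist',n)[:2]])
print('proj head top',proj('wrist',[.65,.073,.077]),proj('wrist',[.662,.073,.077]),'mid',proj('wrist',[.65,.073,.065]))
for w in('white_circle','green_circle'):print(w,proj('wrist',[.6502,.0734,.003] if w[0]=='w' else [.6201,-.0531,.003]))
E
```

```text
time: 6.1
tool_pos: [0.646, 0.0526, 0.4105]
tool_rot: [-0.089, 0.7, 0.704, 0.087]
contact_force: [0.8, -0.5, 0.7]
gripper_width: 1.001
grasp_force: 0.0
time: 6.5
tool_pos: [0.6511, 0.0679, 0.2221]
tool_rot: [-0.09, 0.699, 0.704, 0.086]
contact_force: [-0.0, 0.0, 0.5]
gripper_width: 0.998
grasp_force: 0.0
shift [-0.0102  0.0011  0.0001] mm [-8.2  0.9  0.1] rot [-0.0048  0.0005  0.0039] t 6.5 F [-0.   0.   0.5]
axle_head [(array([319.2, 223.9,  61.4,  57.6]), 0.74)]
axle []
white_circle [(array([319.9, 216.9,  77.4,  74.4]), 0.89)]
green_circle [(array([294.6, 312.4,  77.2,  64.1]), 0.55)]
proj head top [313.90694683 221.70336777] [325.75476933 221.75680666] mid [314.0302496 220.801436 ]
white_circle [314.7048663  216.72500547]
green_circle [290.34614465 316.97299984]
```

View pics/wrist4.png

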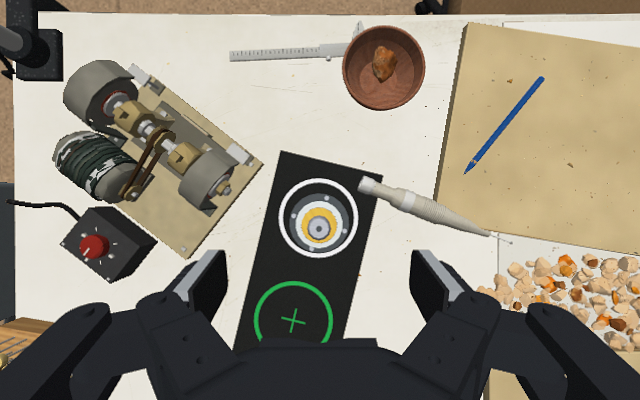

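The wrist view shows the head at (319,229), the white circle centred at (318,217) and the green cross at (293,320).

```bash
python3 - <<'E'
from h import *
np.set_printoptions(precision=4,suppress=True)
im=cv2.imread('pics/wrist4.png'); g=cv2.cvtColor(im,cv2.COLOR_BGR2GRAY)
h=cv2.HoughCircles(cv2.resize(g[200:260,290:350],None,fx=6,fy=6,interpolation=cv2.INTER_CUBIC),cv2.HOUGH_GRADIENT,1,200,param1=100,param2=20,minRadius=40,maxRadius=90)
print(h[0]/6+[290,200,0] if h is not None else None)
print('head',at_z('wrist',319,229,.077),'white',at_z('wrist',318.3,217,.003))
b,gg,r=[im[...,i].astype(int) for i in range(3)]
m=((gg>r+40)&(gg>b+20)); ys,xs=np.nonzero(m)
P=np.array([at_z('wrist',x,y,.003)[:2] for x,y in zip(xs,ys)]); 
from scipy.optimize import least_squares
c0=np.array([.6201,-.0531]); k=abs(np.hypot(*(P-c0).T)-.045)<.012
f=least_squares(lambda p:np.hypot(*(P[k]-p[:2]).T)-p[2],[*c0,.045],loss='soft_l1',f_scale=.002); print('green',f.x,k.sum())
E
```

```text
[[318.75   227.75    12.1833]]
head [0.6552 0.0656 0.077 ] white [0.6547 0.0731 0.003 ]
green [ 0.6234 -0.0569  0.0471] 812
```

```bash
python3 -c "
from h import *
rowsT([.6545,.0717,.052],.25)
print(at_z('top',242.3,184,.077))"
```

```text
shift [-5.020e-02 -2.000e-04  2.167e-01] mm [-40.1  -0.2 173.4] rot [ 0.0017 -0.0005  0.0038] t 6.75 F [ 0.3 -0.2  0.3]
[0.6499544  0.06632746 0.077     ]
```

```bash
python3 -m inch '[{"dx":-0.05,"dy":0,"dz":0.216,"rx":0,"ry":0,"rz":0},{"dx":-0.05,"dy":0,"dz":0.216,"rx":0,"ry":0,"rz":0},{"dx":-0.05,"dy":0,"dz":0.216,"rx":0,"ry":0,"rz":0},{"dx":-0.05,"dy":0,"dz":0.216,"rx":0,"ry":0,"rz":0},{"dx":-0.05,"dy":0,"dz":0.216,"rx":0,"ry":0,"rz":0}]' && python3 -m inch '[{"dx":0,"dy":0,"dz":0,"rx":0,"ry":0,"rz":0},{"dx":0,"dy":0,"dz":0,"rx":0,"ry":0,"rz":0},{"dx":0,"dy":0,"dz":0,"rx":0,"ry":0,"rz":0},{"dx":0,"dy":0,"dz":0,"rx":0,"ry":0,"rz":0},{"dx":0,"dy":0,"dz":0,"rx":0,"ry":0,"rz":0}]' -1
```

```text
time: 7.25
tool_pos: [0.652, 0.0719, 0.0484]
tool_rot: [-0.09, 0.7, 0.703, 0.088]
contact_force: [-1.1, -0.3, 0.5]
gripper_width: 1.001
grasp_force: 0.0
time: 7.75
tool_pos: [0.6541, 0.0718, 0.0531]
tool_rot: [-0.088, 0.7, 0.703, 0.09]
contact_force: [-2.8, -1.9, 7.0]
gripper_width: 0.258
grasp_force: 59.3
```

```bash
python3 -m inch '[{"dx":0,"dy":0,"dz":0,"rx":0,"ry":0,"rz":0},{"dx":0,"dy":0,"dz":0,"rx":0,"ry":0,"rz":0},{"dx":0,"dy":0,"dz":0,"rx":0,"ry":0,"rz":0},{"dx":0,"dy":0,"dz":0,"rx":0,"ry":0,"rz":0}]'; python3 -c "
from h import *
save('wrist','wrist5'); save('scene','scene5')
a=cv2.resize(cv2.imread('pics/scene5.png')[200:320,290:450],(640,480)); cv2.imwrite('pics/s5.png',a)
s=state();print(s['tool_rot'],s['tool_pos'])"
```

```text
time: 8.15
tool_pos: [0.6541, 0.0718, 0.0531]
tool_rot: [-0.088, 0.7, 0.703, 0.09]
contact_force: [-4.2, -0.6, 7.2]
gripper_width: 0.261
grasp_force: 59.3
[-0.08783136  0.69998914  0.70299831  0.08996797] [0.65404029 0.07184031 0.05306998]
```

```bash
python3 -c "
from h import *
print(mv(state()['tool_pos']+np.array([-.0326,-.121,0])))"
```

```text
[-0.1462797  -0.04133054 -0.03783067]
```

```bash
python3 -m inch '[{"dx":-0.015,"dy":-0.0042,"dz":-0.0039,"rx":0,"ry":0,"rz":0},{"dx":-0.03,"dy":-0.0084,"dz":-0.0077,"rx":0,"ry":0,"rz":0},{"dx":-0.045,"dy":-0.0126,"dz":-0.0116,"rx":0,"ry":0,"rz":0},{"dx":-0.06,"dy":-0.0168,"dz":-0.0155,"rx":0,"ry":0,"rz":0},{"dx":-0.075,"dy":-0.021,"dz":-0.0194,"rx":0,"ry":0,"rz":0}]' && python3 -m inch '[{"dx":-0.015,"dy":-0.0042,"dz":-0.0039,"rx":0,"ry":0,"rz":0},{"dx":-0.03,"dy":-0.0084,"dz":-0.0077,"rx":0,"ry":0,"rz":0},{"dx":-0.045,"dy":-0.0126,"dz":-0.0116,"rx":0,"ry":0,"rz":0},{"dx":-0.06,"dy":-0.0168,"dz":-0.0155,"rx":0,"ry":0,"rz":0},{"dx":-0.0713,"dy":-0.0203,"dz":-0.0184,"rx":0,"ry":0,"rz":0}]'
python3 -c "
from h import *
save('top','top5')
s=state();print(s['tool_rot'],s['tool_pos'],s['contact_force'])"
```

```text
time: 8.75
tool_pos: [0.6389, 0.0107, 0.0537]
tool_rot: [-0.088, 0.7, 0.703, 0.093]
contact_force: [3.4, 5.0, -1.7]
gripper_width: 0.258
grasp_force: 59.0
time: 9.25
tool_pos: [0.6227, -0.0488, 0.0535]
tool_rot: [-0.087, 0.7, 0.702, 0.092]
contact_force: [1.1, 1.6, -3.3]
gripper_width: 0.259
grasp_force: 59.1
[-0.08688117  0.70063504  0.70232245  0.09113384] [ 0.62216735 -0.05063691  0.053119  ] [2.04614112 4.43438113 7.9656411 ]
```

```bash
python3 -m inch '[{"dx":0,"dy":0,"dz":0,"rx":0,"ry":0,"rz":0},{"dx":0,"dy":0,"dz":0,"rx":0,"ry":0,"rz":0},{"dx":0,"dy":0,"dz":0,"rx":0,"ry":0,"rz":0},{"dx":0,"dy":0,"dz":0,"rx":0,"ry":0,"rz":0},{"dx":0,"dy":0,"dz":0,"rx":0,"ry":0,"rz":0}]' 1 && python3 -m inch '[{"dx":0,"dy":0,"dz":-0.1,"rx":0,"ry":0,"rz":0},{"dx":0,"dy":0,"dz":-0.1,"rx":0,"ry":0,"rz":0},{"dx":0,"dy":0,"dz":-0.2,"rx":0,"ry":0,"rz":0},{"dx":0,"dy":0,"dz":-0.2,"rx":0,"ry":0,"rz":0},{"dx":0,"dy":0,"dz":-0.2,"rx":0,"ry":0,"rz":0}]'
cat > chk.py <<'E'
from h import *
from scipy.optimize import least_squares
import sys
np.set_printoptions(precision=4,suppress=True)
save('wrist',sys.argv[1]); im=cv2.imread('pics/'+sys.argv[1]+'.png')
b,gg,r=[im[...,i].astype(int) for i in range(3)]
ys,xs=np.nonzero((gg>r+40)&(gg>b+20))
P=np.array([at_z('wrist',x,y,.003)[:2] for x,y in zip(xs,ys)]); c0=np.array([.6215,-.055]); k=abs(np.hypot(*(P-c0).T)-.046)<.012
f=least_squares(lambda p:np.hypot(*(P[k]-p[:2]).T)-p[2],[*c0,.045],loss='soft_l1',f_scale=.002); print('green',f.x,k.sum())
d=nets.boxes_of('wrist','axle_head')[:1]; print(d)
u,v=proj('wrist',[.6215,-.055,.077]).round().astype(int); print('pred head',u,v)
sub=cv2.resize(im[v-45:v+45,u-60:u+60],None,fx=6,fy=6,interpolation=cv2.INTER_CUBIC); cv2.imwrite('pics/'+sys.argv[1]+'c.png',sub)
h=cv2.HoughCircles(cv2.cvtColor(sub,cv2.COLOR_BGR2GRAY),cv2.HOUGH_GRADIENT,1,200,param1=100,param2=20,minRadius=50,maxRadius=100)
if h is not None:
    for q in h[0][:2]: p=q/6+[u-60,v-45,0]; print('head',p,at_z('wrist',p[0],p[1],.077))
E
python3 chk.py w6
```

```text
time: 9.8
tool_pos: [0.6204, -0.049, 0.0503]
tool_rot: [-0.089, 0.7, 0.703, 0.089]
contact_force: [0.2, -0.8, -0.1]
gripper_width: 1.003
grasp_force: 0.0
time: 10.3
tool_pos: [0.6235, -0.0908, 0.2125]
tool_rot: [-0.083, 0.7, 0.703, 0.092]
contact_force: [0.1, 0.6, -0.4]
gripper_width: 0.998
grasp_force: 0.0
green [ 0.6168 -0.0525  0.0458] 1218
[{'bbox': [315.5, 193.5, 60.3, 60.2], 'confidence': 0.73}]
pred head 319 193
head [315.0833 190.75    10.5333] [ 0.618  -0.0528  0.077 ]
```

View pics/w6c.png

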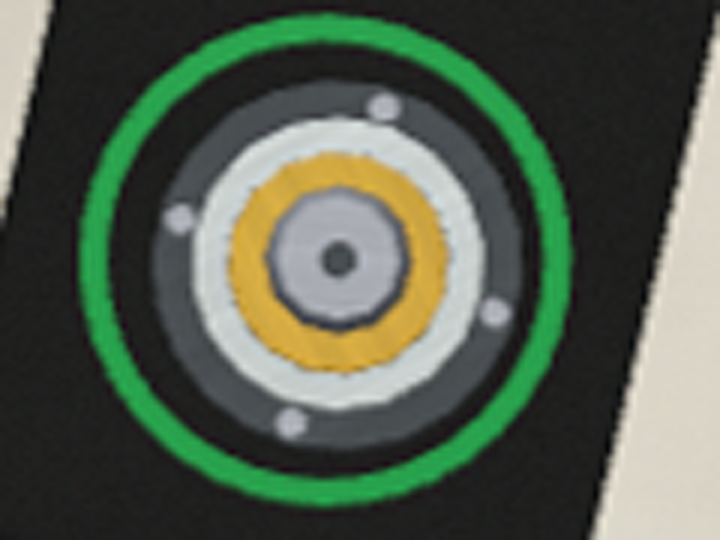

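The crop shows the stub's disc centred at (337,265), against (326,260) for the green ring. That's about 2 mm off, so it's well placed. Now for the pliers.

```bash
python3 -c "
from h import *
rows([.45,-.235,.33],196)"
```

```text
shift [-0.1373 -0.2136 -0.1956] mm [-109.8 -170.8 -156.5] rot [ 0.1562 -0.1148 -1.2236] t 10.4 F [ 0.6  0.4 -1. ]
```

```bash
python3 -m inch '[{"dx":-0.04,"dy":-0.06,"dz":-0.12,"rx":0.156,"ry":-0.115,"rz":-1},{"dx":-0.137,"dy":-0.214,"dz":-0.195,"rx":0.156,"ry":-0.115,"rz":-1},{"dx":-0.137,"dy":-0.214,"dz":-0.195,"rx":0.156,"ry":-0.115,"rz":-1},{"dx":-0.137,"dy":-0.214,"dz":-0.195,"rx":0.156,"ry":-0.115,"rz":-1},{"dx":-0.137,"dy":-0.214,"dz":-0.195,"rx":0.156,"ry":-0.115,"rz":-1}]'
python3 -c "
from h import *
rows([.45,-.235,.33],196)"
```

```text
time: 10.9
tool_pos: [0.4551, -0.2286, 0.3227]
tool_rot: [-0.062, 0.394, 0.916, 0.047]
contact_force: [0.3, -1.3, -0.4]
gripper_width: 1.006
grasp_force: 0.0
shift [-0.     -0.0098 -0.0096] mm [-0.  -7.8 -7.7] rot [ 0.077  -0.0775 -0.7269] t 10.9 F [ 0.3 -1.3 -0.4]
```

```bash
python3 -m inch '[{"dx":0,"dy":-0.01,"dz":-0.01,"rx":0.077,"ry":-0.078,"rz":-0.727},{"dx":0,"dy":-0.01,"dz":-0.01,"rx":0.077,"ry":-0.078,"rz":-0.727},{"dx":0,"dy":-0.01,"dz":-0.01,"rx":0.077,"ry":-0.078,"rz":-0.727},{"dx":0,"dy":-0.01,"dz":-0.01,"rx":0.077,"ry":-0.078,"rz":-0.727},{"dx":0,"dy":-0.01,"dz":-0.01,"rx":0.077,"ry":-0.078,"rz":-0.727}]'
python3 -c "
from h import *
rows([.45,-.235,.33],196)"
```

```text
time: 11.4
tool_pos: [0.4512, -0.2343, 0.3294]
tool_rot: [-0.021, 0.035, 0.999, 0.016]
contact_force: [1.0, 0.1, -0.4]
gripper_width: 1.002
grasp_force: 0.0
shift [ 0.0015 -0.001  -0.0007] mm [ 1.2 -0.8 -0.5] rot [ 0.0246 -0.0244 -0.2328] t 11.4 F [ 1.   0.1 -0.4]
```

```bash
python3 -m inch '[{"dx":0,"dy":0,"dz":0,"rx":0.024,"ry":-0.024,"rz":-0.233},{"dx":0,"dy":0,"dz":0,"rx":0.024,"ry":-0.024,"rz":-0.233},{"dx":0,"dy":0,"dz":0,"rx":0.024,"ry":-0.024,"rz":-0.233},{"dx":0,"dy":0,"dz":0,"rx":0.024,"ry":-0.024,"rz":-0.233}]'
python3 - <<'E'
from h import *
np.set_printoptions(precision=4,suppress=True)
rows([.45,-.235,.33],196)
im=save('wrist','w7'); r,g,b=[im[...,i].astype(int) for i in range(3)]
m=((r>110)&(r>2.2*g)&(r>2.2*b)).astype(np.uint8)
n,l,st,ce=cv2.connectedComponentsWithStats(m)
for i in range(1,n):
    if st[i,4]>40: 
        pts=np.argwhere(l==i)[:,::-1].astype(np.float32); print(st[i],ce[i],cv2.minAreaRect(pts), 'at top',at_z('wrist',*ce[i],.167),'mid',at_z('wrist',*ce[i],.142))
for nme in('pliers','ring_center','stand'): print(nme,[(np.round(d['bbox'],1),round(d['confidence'],2)) for d in nets.boxes_of('wrist',nme)[:2]])
im8=im[:,:,::-1]
cv2.imwrite('pics/w7.png',im8)
E
```

```text
time: 11.8
tool_pos: [0.4512, -0.2342, 0.3298]
tool_rot: [-0.0, -0.136, 0.991, 0.001]
contact_force: [-0.7, -0.2, 0.1]
gripper_width: 0.999
grasp_force: 0.0
shift [ 0.0017 -0.0006 -0.0003] mm [ 1.3 -0.5 -0.2] rot [ 0.0008 -0.0003 -0.004 ] t 11.8 F [-0.7 -0.2  0.1]
[291 173  16  19 167] [298.1317 182.5389] ((298.2500305175781, 181.74998474121094), (9.899494171142578, 20.50609588623047), 45.0) at top [ 0.4522 -0.2546  0.167 ] mid [ 0.4575 -0.2548  0.142 ]
[343 180   7  11  60] [346.4    184.8333] ((346.4461975097656, 184.9307861328125), (5.829632759094238, 10.170848846435547), 7.125016689300537) at top [ 0.4412 -0.2063  0.167 ] mid [ 0.4456 -0.2025  0.142 ]
[508 185  17  16 196] [515.8469 192.6735] ((516.0, 192.5), (15.0, 16.0), 90.0) at top [ 0.4025 -0.0362  0.167 ] mid [ 0.4037 -0.0186  0.142 ]
[264 274  12  15  94] [269.734  279.1915] ((270.0294494628906, 280.61767578125), (12.854387283325195, 10.914102554321289), 75.96376037597656) at top [ 0.5671 -0.2574  0.167 ] mid [ 0.5818 -0.2578  0.142 ]
pliers [(array([319.4, 165.7,  59. ,  50.3]), 0.95), (array([336.6, 178.8,  27.5,  15.4]), 0.52)]
ring_center [(array([321.8, 165. ,  58.6,  50.2]), 0.98)]
stand []
```

View pics/w7.png

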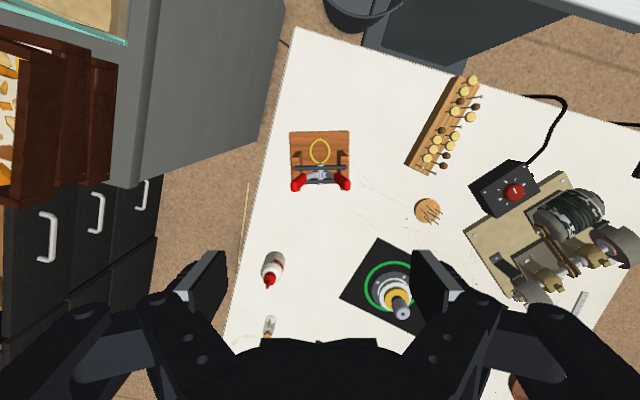

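The wrist view shows the handles at (298,183) and (346,184), and the ring at (320,151). The stand's base is nearly square in the image, so the yaw of about 196° is right. The gripper shoulders clear it, the bottle is at (272,270) and the needle stand is at (428,210).

```bash
python3 - <<'E'
from h import *
np.set_printoptions(precision=4,suppress=True)
a=np.radians(16); X=np.array([np.cos(a),np.sin(a),0])
print('handles',at_z('wrist',320.5,184,.158), 'ring->pivot',at_z('wrist',320,151,.03)+.022*X)
im=cv2.imread('pics/w7.png').astype(int); b,g,r=im[...,0],im[...,1],im[...,2]
sub=np.s_[125:200,280:360]
m=((r>140)&(g>110)&(b<90)&(r-b>90))[sub]; ys,xs=np.nonzero(m); print('ring px',xs.min()+280,xs.max()+280,ys.min()+125,ys.max()+125,len(xs))
wood=((r-b>40)&(r>g+25))[sub].astype(np.uint8); pts=np.argwhere(wood)[:,::-1].astype(np.float32); q=cv2.boxPoints(cv2.minAreaRect(pts))+[280,125]; print(q)
m=((r>100)&(r>1.8*g)&(r>1.8*b))[sub]; ys,xs=np.nonzero(m)
for lo,hi in((0,40),(40,80)):
    k=(xs>=lo)&(xs<hi); print('red',xs[k].min()+280,xs[k].max()+280,ys[k].min()+125,ys[k].max()+125)
print('axle head now', at_z('wrist',402,312,.077),'green',at_z('wrist',388,284,.003))
# stand base in top image
im=cv2.imread('pics/top5.png').astype(int); b,g,r=im[...,0],im[...,1],im[...,2]
s=np.s_[255:310,345:405]; wood=((r-b>40)&(r>g+25))[s].astype(np.uint8); pts=np.argwhere(wood)[:,::-1]
P=np.array([at_z('top',u+345,v+255,.01)[:2] for u,v in pts],np.float32); print('top stand',cv2.minAreaRect(P))
E
```

```text
handles [ 0.4501 -0.2321  0.158 ] ring->pivot [ 0.4502 -0.2317  0.03  ]
ring px 291 348 132 190 882
[[288.8655 131.5445]
 [348.9436 130.2928]
 [350.1865 189.9544]
 [290.1085 191.2061]]
red 291 306 173 191
red 335 350 172 190
axle head now [ 0.6215 -0.0566  0.077 ] green [ 0.6193 -0.0621  0.003 ]
top stand ((0.4431750476360321, -0.238910511136055), (0.07743025571107864, 0.09865101426839828), 16.79949951171875)
```

```bash
python3 -c "
from h import *
rows([.4502,-.232,.20],197)
rows([.4502,-.232,.12],197)"
```

```text
shift [0.0009 0.004  0.1641] mm [  0.7   3.2 131.3] rot [-0.0004  0.0006 -0.0163] t 12.0 F [-0.7  0.3 -0.1]
shift [0.001  0.004  0.2641] mm [  0.8   3.2 211.3] rot [-0.0004  0.0006 -0.0163] t 12.0 F [-0.7  0.3 -0.1]
```

```bash
python3 -m inch '[{"dx":0.001,"dy":0.004,"dz":0.06,"rx":0,"ry":0,"rz":-0.016},{"dx":0.001,"dy":0.004,"dz":0.12,"rx":0,"ry":0,"rz":-0.016},{"dx":0.001,"dy":0.004,"dz":0.164,"rx":0,"ry":0,"rz":-0.016},{"dx":0.001,"dy":0.004,"dz":0.164,"rx":0,"ry":0,"rz":-0.016}]'
python3 - <<'E'
from h import *
np.set_printoptions(precision=4,suppress=True)
rows([.4502,-.232,.12],197)
im=save('wrist','w8').astype(int); r,g,b=im[...,0],im[...,1],im[...,2]
m=(r>100)&(r>1.8*g)&(r>1.8*b); u,v=proj('wrist',[.4502,-.232,.158]); print(u,v)
m[:, :int(u)-110]=0; m[:,int(u)+110:]=0; m[:int(v)-60]=0; m[int(v)+60:]=0
ys,xs=np.nonzero(m)
for k in(xs<u,xs>=u): print('red',xs[k].min(),xs[k].max(),ys[k].min(),ys[k].max(),k.sum())
print('expected tips',proj('wrist',[.4502-.0325*-.29,-.232-.0325*.957,.167]),proj('wrist',[.4502+.0325*-.29,-.232+.0325*.957,.167]))
E
```

```text
time: 12.4
tool_pos: [0.4472, -0.23, 0.1943]
tool_rot: [-0.003, -0.148, 0.989, 0.003]
contact_force: [-0.5, 0.1, 0.6]
gripper_width: 0.998
grasp_force: 0.0
shift [-0.0033 -0.0042  0.0929] mm [-2.7 -3.4 74.3] rot [ 0.0053 -0.0037 -0.0002] t 12.4 F [-0.5  0.1  0.6]
315.42771018098875 229.3570348417058
red 263 292 206 244 548
red 338 363 206 244 198
expected tips [262.1128 234.4335] [368.5171 234.5079]
```

```bash
python3 -m inch '[{"dx":0,"dy":0,"dz":0.03,"rx":0,"ry":0,"rz":0},{"dx":0,"dy":0,"dz":0.06,"rx":0,"ry":0,"rz":0},{"dx":0,"dy":0,"dz":0.09,"rx":0,"ry":0,"rz":0},{"dx":0,"dy":0,"dz":0.1,"rx":0,"ry":0,"rz":0},{"dx":0,"dy":0,"dz":0.1,"rx":0,"ry":0,"rz":0}]'
python3 -m inch '[{"dx":0,"dy":0,"dz":0,"rx":0,"ry":0,"rz":0},{"dx":0,"dy":0,"dz":0,"rx":0,"ry":0,"rz":0}]'
python3 -c "
from h import *
rows([.4502,-.232,.12],197)"
```

```text
time: 12.95
tool_pos: [0.4512, -0.2328, 0.1222]
tool_rot: [0.001, -0.148, 0.989, -0.001]
contact_force: [-0.3, -0.4, -0.0]
gripper_width: 1.004
grasp_force: 0.0
time: 13.15
tool_pos: [0.4519, -0.2333, 0.1235]
tool_rot: [0.003, -0.148, 0.989, -0.002]
contact_force: [1.0, -0.2, 0.4]
gripper_width: 0.998
grasp_force: 0.0
shift [0.0016 0.0022 0.0044] mm [1.3 1.8 3.5] rot [-0.0034  0.0029  0.0001] t 13.15 F [ 1.  -0.2  0.4]
```

```bash
python3 -m inch '[{"dx":0,"dy":0,"dz":0.003,"rx":0,"ry":0,"rz":0},{"dx":0,"dy":0,"dz":0.003,"rx":0,"ry":0,"rz":0},{"dx":0,"dy":0,"dz":0.003,"rx":0,"ry":0,"rz":0},{"dx":0,"dy":0,"dz":0.003,"rx":0,"ry":0,"rz":0},{"dx":0,"dy":0,"dz":0.003,"rx":0,"ry":0,"rz":0}]' -1
python3 -m inch '[{"dx":0,"dy":0,"dz":0,"rx":0,"ry":0,"rz":0},{"dx":0,"dy":0,"dz":0,"rx":0,"ry":0,"rz":0},{"dx":0,"dy":0,"dz":0,"rx":0,"ry":0,"rz":0},{"dx":0,"dy":0,"dz":0,"rx":0,"ry":0,"rz":0},{"dx":0,"dy":0,"dz":0,"rx":0,"ry":0,"rz":0}]'
```

```text
time: 13.65
tool_pos: [0.4518, -0.2327, 0.1211]
tool_rot: [0.002, -0.148, 0.989, -0.001]
contact_force: [-2.2, 2.8, 8.8]
gripper_width: 0.433
grasp_force: 61.8
time: 14.15
tool_pos: [0.4517, -0.2326, 0.1211]
tool_rot: [0.002, -0.148, 0.989, -0.001]
contact_force: [-1.7, 3.3, 9.6]
gripper_width: 0.434
grasp_force: 61.8
```

```bash
python3 -m inch '[{"dx":0,"dy":0,"dz":-0.03,"rx":0,"ry":0,"rz":0},{"dx":0,"dy":0,"dz":-0.06,"rx":0,"ry":0,"rz":0},{"dx":0,"dy":0,"dz":-0.09,"rx":0,"ry":0,"rz":0},{"dx":0,"dy":0,"dz":-0.12,"rx":0,"ry":0,"rz":0},{"dx":0,"dy":0,"dz":-0.15,"rx":0,"ry":0,"rz":0}]'
python3 -m inch '[{"dx":0,"dy":0,"dz":-0.01,"rx":0,"ry":0,"rz":0},{"dx":0,"dy":0,"dz":-0.01,"rx":0,"ry":0,"rz":0}]'
python3 -c "
from h import *
rows([.6428,-.0496,.245],197)
im=save('wrist','w9'); print([ (d['bbox'],d['confidence']) for d in nets.boxes_of('wrist','pliers')[:1]])
s=state();p=np.array(s['tool_pos']);
for dz in (-.091,): print('ring exp',proj('wrist',p+[-.021,-.0064,dz]))
c=cv2.cvtColor(im,cv2.COLOR_RGB2HSV); m=(abs(c[...,0].astype(int)-24)<8)&(c[...,1]>110)&(c[...,2]>110); u,v=proj('wrist',p+[-.021,-.0064,-.091]).astype(int)
w=np.zeros_like(m); w[v-50:v+50,u-60:u+60]=1; ys,xs=np.nonzero(m&w); print('brass',np.percentile(xs,[1,50,99]),np.percentile(ys,[1,50,99]),len(xs))"
```

```text
time: 14.65
tool_pos: [0.4499, -0.232, 0.2389]
tool_rot: [0.001, -0.148, 0.989, -0.001]
contact_force: [-0.4, -0.7, -2.1]
gripper_width: 0.433
grasp_force: 61.1
time: 14.85
tool_pos: [0.4507, -0.2326, 0.2477]
tool_rot: [0.002, -0.148, 0.989, -0.002]
contact_force: [-0.1, 0.2, -2.4]
gripper_width: 0.433
grasp_force: 61.1
shift [-0.2965  0.1486  0.0037] mm [-237.2  118.8    3. ] rot [-0.0026  0.0022  0.0001] t 14.85 F [-0.1  0.2 -2.4]
[([347.2, 260.8, 50.8, 114.3], 0.62)]
ring exp [317.41710898 178.93647882]
brass [293. 317. 344.] [152. 172. 201.] 719
```

```bash
python3 -m inch '[{"dx":-0.03,"dy":0.015,"dz":0,"rx":0,"ry":0,"rz":0},{"dx":-0.08,"dy":0.04,"dz":0,"rx":0,"ry":0,"rz":0},{"dx":-0.13,"dy":0.065,"dz":0,"rx":0,"ry":0,"rz":0},{"dx":-0.18,"dy":0.09,"dz":0,"rx":0,"ry":0,"rz":0},{"dx":-0.23,"dy":0.115,"dz":0,"rx":0,"ry":0,"rz":0}]'
python3 -m inch '[{"dx":-0.04,"dy":0.02,"dz":0,"rx":0,"ry":0,"rz":0},{"dx":-0.0686,"dy":0.0336,"dz":0,"rx":0,"ry":0,"rz":0},{"dx":-0.0686,"dy":0.0336,"dz":0,"rx":0,"ry":0,"rz":0},{"dx":-0.0686,"dy":0.0336,"dz":0,"rx":0,"ry":0,"rz":0},{"dx":-0.0686,"dy":0.0336,"dz":0,"rx":0,"ry":0,"rz":0}]'
cat > al.py <<'E'
from h import *
import sys
np.set_printoptions(precision=4,suppress=True)
s=state(); p=np.array(s['tool_pos']); zr=p[2]-.091; A=np.array([.6218,-.056])
rows([A[0]+.0227,A[1]+.0069,p[2]],197)
im=save('wrist',sys.argv[1]); print('ring exp',proj('wrist',p+[-.0227,-.0069,-.091]),'head exp',proj('wrist',[*A,.077]),'zr',zr)
c=cv2.cvtColor(im,cv2.COLOR_RGB2HSV); u,v=proj('wrist',p+[-.0227,-.0069,-.091]).astype(int)
cv2.imwrite('pics/'+sys.argv[1]+'c.png',cv2.resize(im[v-60:v+60,u-80:u+80,::-1],None,fx=5,fy=5,interpolation=cv2.INTER_CUBIC))
print('crop origin',u-80,v-60)
E
python3 al.py w10
```

```text
time: 15.45
tool_pos: [0.5995, -0.0888, 0.2443]
tool_rot: [-0.001, -0.148, 0.989, -0.0]
contact_force: [0.7, -1.3, -1.4]
gripper_width: 0.436
grasp_force: 61.1
time: 15.95
tool_pos: [0.643, -0.0492, 0.2455]
tool_rot: [-0.0, -0.148, 0.989, -0.001]
contact_force: [-0.1, -1.3, -1.3]
gripper_width: 0.435
grasp_force: 61.1
shift [-0.0018 -0.0004  0.    ] mm [-1.5 -0.3  0. ] rot [-0.0008 -0.0002 -0.0004] t 15.95 F [-0.1 -1.3 -1.3]
ring exp [317.8624 176.5614] head exp [317.7026 164.2724] zr 0.1545467264137589
crop origin 237 116
```

```bash
cat > fit.py <<'E'
from h import *
from scipy.optimize import least_squares
import sys
np.set_printoptions(precision=2,suppress=True)
name=sys.argv[1]; s=state(); p=np.array(s['tool_pos']); zr=p[2]-.091
im=save('wrist',name); e=proj('wrist',p+[-.0227,-.0069,-.091]); h0=proj('wrist',[.6218,-.056,.077])
hsv=cv2.cvtColor(im,cv2.COLOR_RGB2HSV).astype(int); m=(abs(hsv[...,0]-23)<9)&(hsv[...,1]>100)&(hsv[...,2]>90)
sc=np.linalg.norm(proj('wrist',p+[-.0227+.01,-.0069,-.091])-e)/10; R=19.9*sc
pts=[]
for a in np.radians(np.arange(0,360,4)):
    rr=np.arange(R*.75,R*1.4,.25); q=[m[int(round(e[1]+r*np.sin(a))),int(round(e[0]+r*np.cos(a)))] for r in rr]
    k=np.nonzero(q)[0]
    if len(k): pts.append(e+rr[k[-1]]*np.array([np.cos(a),np.sin(a)]))
pts=np.array(pts); f=least_squares(lambda c:np.hypot(*(pts-c[:2]).T)-c[2],[*e,R],loss='soft_l1',f_scale=.7)
print('exp',e,'R',R,'ring fit',f.x,'n',len(pts),'med res',np.median(abs(f.fun)))
hs=np.linalg.norm(proj('wrist',[.6338,-.056,.077])-h0)
g=cv2.cvtColor(im,cv2.COLOR_RGB2GRAY); u,v=h0.astype(int)
sub=cv2.resize(g[v-30:v+30,u-30:u+30],None,fx=6,fy=6,interpolation=cv2.INTER_CUBIC)
h=cv2.HoughCircles(sub,cv2.HOUGH_GRADIENT,1,30,param1=80,param2=14,minRadius=int(6*hs*.75),maxRadius=int(6*hs*1.15))
print('head exp',h0,'r',hs,'hough',None if h is None else (h[0][:4]/6+[u-30-.4,v-30-.4,0]))
rw=at_z('wrist',f.x[0],f.x[1],zr); print('ring world mm',rw*1000)
if h is not None: hw=at_z('wrist',h[0][0][0]/6+u-30.4,h[0][0][1]/6+v-30.4,.077); print('head world mm',hw*1000,'ring->head',(hw-rw)*1000,'tool frac',None)
rows(p,197)
# coarse ascii
for y in range(int(e[1]-32),int(e[1]+34),2): print(''.join('B' if m[y,x] else ('#' if g[y,x]<70 else ('.' if g[y,x]<130 else ' ')) for x in range(int(e[0])-40,int(e[0])+40)))
E
python3 fit.py w11
```

```text
exp [317.73 176.47] R 24.957494708181645 ring fit [318.66 175.68  26.49] n 79 med res 1.2226147096137723
head exp [317.85 164.01] r 11.542571007984693 hough [[319.35 162.68  12.33]
 [320.35 168.85  12.88]
 [310.02 166.85  13.07]
 [327.18 181.52  11.75]]
ring world mm [619.62 -55.84 155.12]
head world mm [620.05 -54.93  77.  ] ring->head [  0.42   0.91 -78.12] tool frac None
shift [0. 0. 0.] mm [0.1 0.1 0.4] rot [-0.  0. -0.] t 16.05 F [-0.4 -0.6 -1.7]
######.....#####..     .           BBBBBBBBBBBBBBB          .........########.  
#####.....######.......         BBBBBBBBBBBBBBBBBBBBB         ........#######.  
#####. ...#####.......        BBBBBBBBBBBBBBBBBBBBBBBBB        .......########. 
#####.....####.......       BBBBBBBBBBBBBBBBBBBBBBBBBBBBB       .......#######. 
#####....#####......       BBBBBBBBBBBBBBBBBBBBBBBBBBBBBB        ......#######. 
#####.  .#####......      BBBBBBBBBBBBBBBBBBBBBBBBBBBBBBBB       ......#######. 
#####. ..#####.....       BBBBBBBBBBBBBBBBBBBBBBBBBBBBBBBBB      ......#######. 
#####. ...####.....      BBBBBBBBBB              BBBBBBBBBB       .....######
[... 1328 characters left out ...]
B########..............#####BBBBBBB#################
             ##########BBBBBBB########################BBBBBBBB##################
                .########BBBBBB######################.BBBBBB####################
                    #####BBBBBB######################BBBBBB#####################
                       .#BBBBBB######################BBBBBB#####################
                         ....BB######################.B....#####################
                       ........######################...... .###################
                      .........   .#################......   .##################
                      ..........      #############......    .##################
```

The ASCII map shows the ring centred at about (319,176), with the head's centre hole at (319,164). Allowing for parallax they agree to about 1 mm, so I'll lower part-way and recheck.

```bash
python3 -m inch '[{"dx":0,"dy":0,"dz":0.017,"rx":0,"ry":0,"rz":0},{"dx":0,"dy":0,"dz":0.034,"rx":0,"ry":0,"rz":0},{"dx":0,"dy":0,"dz":0.051,"rx":0,"ry":0,"rz":0},{"dx":0,"dy":0,"dz":0.07,"rx":0,"ry":0,"rz":0},{"dx":0,"dy":0,"dz":0.07,"rx":0,"ry":0,"rz":0}]'
python3 -m inch '[{"dx":0,"dy":0,"dz":0,"rx":0,"ry":0,"rz":0},{"dx":0,"dy":0,"dz":0,"rx":0,"ry":0,"rz":0},{"dx":0,"dy":0,"dz":0,"rx":0,"ry":0,"rz":0}]'
python3 fit.py w12
```

```text
time: 16.55
tool_pos: [0.642, -0.0484, 0.1865]
tool_rot: [-0.002, -0.148, 0.989, 0.0]
contact_force: [-0.5, 0.1, -2.5]
gripper_width: 0.431
grasp_force: 61.1
time: 16.85
tool_pos: [0.6448, -0.0489, 0.1923]
tool_rot: [0.002, -0.148, 0.989, -0.001]
contact_force: [-0.1, 0.3, -2.1]
gripper_width: 0.436
grasp_force: 61.1
exp [317.74 176.49] R 25.000236061302928 ring fit [318.68 175.09  26.7 ] n 79 med res 1.305932517319551
head exp [317.68 170.83] r 13.776117695967331 hough [[320.02 168.18  14.07]
 [323.18 173.35  15.55]
 [307.52 170.68  13.35]
 [316.85 158.18  14.82]]
ring world mm [620.84 -55.38 101.3 ]
head world mm [619.05 -54.76  77.  ] ring->head [ -1.8    0.62 -24.3 ] tool frac None
shift [-0. -0. -0.] mm [-0.1 -0.  -0.1] rot [-0.  0.  0.] t 16.9 F [ 0.3 -0.6 -2.9]
..   .#######.      ....              .     ..                ..........########
.   ..######...     .             BBBBBBBBBBBBBBBBB             .........#######
.   .######.........           BBBBBBBBBBBBBBBBBBBBBBBB          .........######
.   .######........          BBBBBBBBBBBBBBBBBBBBBBBBBBBB         .........###
[... 1651 characters left out ...]
B###....................###.BBBBBBB...    ..########
###################.. .BBBBBBB########################BBBBBBB ..   ..###########
######################...BBBBB ......###############..BBBBB .   ..##############
#########################BBBBBB.         .....      ..BBBBB...##################
   ######################BBBBBB#.....               .BBBBBB#####################
      .##################... BB######################BB.....####################
          #############........######################......  ###################
              ########..........####################......    ##################
                 ######..........##################......    .##################
```

Head and ring agree to within about 0.5 mm, so I'll lower it slowly and watch the forces.

```bash
python3 -m inch '[{"dx":0,"dy":0,"dz":0.008,"rx":0,"ry":0,"rz":0},{"dx":0,"dy":0,"dz":0.016,"rx":0,"ry":0,"rz":0},{"dx":0,"dy":0,"dz":0.024,"rx":0,"ry":0,"rz":0},{"dx":0,"dy":0,"dz":0.032,"rx":0,"ry":0,"rz":0},{"dx":0,"dy":0,"dz":0.036,"rx":0,"ry":0,"rz":0}]'
python3 -m inch '[{"dx":0,"dy":0,"dz":0,"rx":0,"ry":0,"rz":0},{"dx":0,"dy":0,"dz":0,"rx":0,"ry":0,"rz":0},{"dx":0,"dy":0,"dz":0,"rx":0,"ry":0,"rz":0},{"dx":0,"dy":0,"dz":0,"rx":0,"ry":0,"rz":0},{"dx":0,"dy":0,"dz":0,"rx":0,"ry":0,"rz":0}]'
python3 -c "
from h import *
s=state(); print(s['tool_pos'],s['contact_force'],s['joint_vel'])"
```

```text
time: 17.4
tool_pos: [0.6436, -0.0487, 0.1608]
tool_rot: [0.0, -0.148, 0.989, -0.001]
contact_force: [-0.0, -0.1, -2.3]
gripper_width: 0.434
grasp_force: 61.1
time: 17.9
tool_pos: [0.6444, -0.0488, 0.1626]
tool_rot: [0.001, -0.148, 0.989, -0.001]
contact_force: [0.5, -0.1, -2.0]
gripper_width: 0.43
grasp_force: 61.1
[ 0.64440418 -0.04881847  0.16259607] [ 0.47504085 -0.07935534 -1.9639061 ] [-2.63052324e-04 -2.59358862e-04  2.37320912e-03  1.54872075e-03
 -1.83041466e-03 -5.71769132e-05]
```

```bash
python3 -m inch '[{"dx":0,"dy":0,"dz":0.008,"rx":0,"ry":0,"rz":0},{"dx":0,"dy":0,"dz":0.016,"rx":0,"ry":0,"rz":0},{"dx":0,"dy":0,"dz":0.022,"rx":0,"ry":0,"rz":0},{"dx":0,"dy":0,"dz":0.027,"rx":0,"ry":0,"rz":0},{"dx":0,"dy":0,"dz":0.031,"rx":0,"ry":0,"rz":0}]'
python3 -m inch '[{"dx":0,"dy":0,"dz":0,"rx":0,"ry":0,"rz":0},{"dx":0,"dy":0,"dz":0,"rx":0,"ry":0,"rz":0},{"dx":0,"dy":0,"dz":0,"rx":0,"ry":0,"rz":0},{"dx":0,"dy":0,"dz":0,"rx":0,"ry":0,"rz":0},{"dx":0,"dy":0,"dz":0,"rx":0,"ry":0,"rz":0}]'
python3 -m inch '[{"dx":0,"dy":0,"dz":0,"rx":0,"ry":0,"rz":0},{"dx":0,"dy":0,"dz":0,"rx":0,"ry":0,"rz":0},{"dx":0,"dy":0,"dz":0,"rx":0,"ry":0,"rz":0},{"dx":0,"dy":0,"dz":0,"rx":0,"ry":0,"rz":0},{"dx":0,"dy":0,"dz":0,"rx":0,"ry":0,"rz":0}]'
python3 fit.py w13
```

```text
time: 18.4
tool_pos: [0.644, -0.0488, 0.1366]
tool_rot: [0.001, -0.148, 0.989, -0.001]
contact_force: [-0.8, 0.0, -2.6]
gripper_width: 0.433
grasp_force: 61.1
time: 18.9
tool_pos: [0.6444, -0.0489, 0.1377]
tool_rot: [0.001, -0.148, 0.989, -0.001]
contact_force: [0.5, -0.5, -2.3]
gripper_width: 0.43
grasp_force: 61.1
time: 19.4
tool_pos: [0.6443, -0.0488, 0.1374]
tool_rot: [0.001, -0.148, 0.989, -0.001]
contact_force: [-0.3, -0.4, -1.8]
gripper_width: 0.435
grasp_force: 61.1
exp [317.68 176.59] R 24.99201306931267 ring fit [318.42 176.86  25.6 ] n 77 med res 0.3871484369989595
head exp [317.1  184.99] r 17.017300014674117 hough [[321.52 181.85  19.4 ]
 [319.52 177.02  19.03]
 [317.02 185.52  14.9 ]
 [308.68 176.68  16.47]]
ring world mm [621.62 -55.13  46.43]
head world mm [618.84 -53.76  77.  ] ring->head [-2.78  1.36 30.57] tool frac None
shift [-0.  0. -0.] mm [-0.  0. -0.] rot [-0.  0.  0.] t 19.45 F [-1.  -0.1 -2.1]
.##########............... .                              ................######
#########...............                                    ................####
####
[... 1806 characters left out ...]
..                           BBBBBB           .#####
.  .  .####......      BBBBB...                         BBBBB      ......#######
#.     ..####......      BBBBB...                      BBBB      .......#######.
##..     ..####.....     BBBBB   ...              .   BBBBB    .......########. 
####..     ..####...      BBBB      ............      BBBB  .......#########..  
######.. .   ..#####.    ....B                        B.........#########..     
########..  .   ..#####..........                  ........  .#########.      ..
###########..  .  ........................................    #####...      ..##
#############..    . .............##.....................    .#....      ..#####
```

```bash
python3 -c "
from plant import ticket
print(ticket.job_done())"
```

```text
the job is handed in; nothing more can be done
None
```

The job is handed in: the stub stands about 2 mm off the green circle's centre, and the squeezed pliers hold the open ring level with the groove, centred to within about 1 mm by the wrist camera, with only the pliers' weight showing on the wrist force; the judge's verdict was not shown.

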